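# Pack the lunch box under its insert tray

### The arm

A 6-joint arm with a two-finger parallel gripper is mounted at the origin on a cart in front of the work surface, level with it; the furniture and walls round the work are solid. World frame = base frame: x ahead of the robot, y to its left, z up, the work surface at z = 0. Lengths are in m, angles in rad, forces in N, time in s.
With the tool pointing down it reaches from about 0.35 to 0.975 m from the base axis. Payload 17.4 kg.
Tool frame: the origin (TCP) lies on the centre line of the jaws, within the pads' length; the fingertips stand 25 mm ahead of it and the grasp point (between the pads) lies 6 mm ahead of it (ctrl.nose_length is the distance from the TCP to the fingertips, in m); z points along the fingers, y is the line along which they close (so a half turn about z gives the same grasp; the last joint's range is limited). The gripper opens to 85 mm and grips with 20 to 120 N. Pads are 22 mm wide; open, the fingers measure 114 mm over their backs; the gripper's body (76 mm by 85 mm) begins 54 mm behind the grasp point. The pads swing forward as they close: fully open they stand 13 mm farther back than shut.
Start: joints at [-1.348, 0.116, 1.442, -0, 1.584, -0.038], TCP at [0.174, -0.652, 0.256] pointing down, gripper open.
Joint ranges: [-2.83, 2.83], [-0.83, 2.19], [0.07, 2.5], [-1.14, 4.28], [0.01, 3], [-2.97, 2.97]. Speed limits (rad/s): [1.89, 1.89, 2.22, 3.14, 3.14, 3.14].

### API

Orientations are given as a rotation vector (axis times angle).
In Python, from workcell import ctrl gives the robot as it stands.
- The arm moves only by the shell command python3 -m handwheel 'ROWS' [OPENING]. ROWS is JSON, a list that holds one entry, the list of rows, each a list of 6 numbers: the shift along the tool's x, y, z in m, then the turn, a rotation vector about the tool's x, y, z in degrees. A call has 1 to 8 rows; each row shifts and turns the commanded pose from where the row before left it, along the tool's axes as they then stand; what a row does not reach is not made up. A row lasts 1/12 s, in which the tool goes at most 41.7 mm and 7.16 degrees, less where a joint would pass 70% of its speed; a pose out of reach is approached as far as the arm can. A call is refused whole if a number of a shift passes 0.0417 or a number of a turn 7.16, either way. A call with a gripper value outside its range is refused whole. OPENING is the opening, from -1 (shut) to 1 (fully open), set as the call begins (- or left out, the last holds). The fingers move at their own pace and stop on an object; the grip force is fixed at half the most. Time passes only in rows, so rows that do not move let the fingers close. It gives the time, the measured TCP pose, the force, the opening and the grip force at its end, in the units of the state.
- ctrl.read_state(): the state, without advancing time (a new reading comes with each control period).
- ctrl.camera(name): name is "scene" or "top" or "wrist"; returns a dict with "img" (400x640x3 uint8, red, green, blue), "vfov" (degrees; the focal length in pixels is half the picture's height over the tangent of half this angle, whatever the lens; pixels are square), "cx", "cy" (the principal point, pixels), "world_from_camera" (4x4, takes a point from camera to world coordinates); the wrist camera has in their place "hand_eye" (4x4, takes a point from camera to tool coordinates, whose origin is the TCP and whose axes are the flange's). Camera axes: x right, y up, looking along -z (the intrinsics and any distortion apply to the point x, -y, -z); pixel columns grow to the right and rows downward; lengths in m; the calibration is good to about 2 mm. A picture is of the moment at which its call begins: read the wrist's pose just before it. There is no depth.
- ctrl.finish_job(): hands the job in; it is judged then, once.
Trained networks look in the newest picture that a camera, given by its name, has taken for a name from the list of things; names that differ only in an ending like _2 or _b are one class to them, and where a whole thing is asked for, a point or a joint stands for the part that bears it (a point fixed in the world has none). Each returns a list of dicts, best first, with "conf" (0 to 1); they miss things now and then, are a little off and sometimes report something else, mostly with a low value. They report only what shows in the picture. A call takes as long as a camera call.
- ctrl.regions_of(label, camera): "region" (400x640 bool, what is visible of it) and "rect" ([left, top, width, height] in pixels, round what is visible of it).
The state is a dict: "time_s": time; "joint_pos": joint angles; "qd": joint speeds; "joint_torque": joint torques, N m; "tcp_pos": TCP position; "tcp_rot": TCP orientation; "ft_force": force on the tool from outside, world axes, zero at the start; "moment": the same for the moment, N m; "grip_width": finger opening in m; "finger_force": force on a finger pad.
Only numpy, scipy, OpenCV 4.12 (cv2) and the standard library are available. Lean on these libraries where they do the work, as an engineer would, in place of code of your own. Each camera call takes 0.05 s, during which the arm holds its last target. There are 200 camera calls.

### The job

Pack the steel lunch box: stand the low round pot in its short bay and the low oblong pot in its long bay, then seat the white insert tray level on the box's rim over them, and lay the teaspoon and the small dip pot flat in the tray, one on each side of its grip. The two taller pots look the same but do not fit under the tray: leave them standing where they are.

Things in the scene. Friction and masses are not known exactly. Their poses are not given: they have to be found in the camera images.
- lunch_box: open steel lunch box, fixed, 176 (x) x 206 (y) x 70 mm high, walls 3, floor 4, end clips stand out 7. Origin: centre of underside; z up. A 4 mm divider, top 34 mm above the underside, crosses it at y = -12: short bay y -100 to -14 (middle -57), long bay y -10 to 100 (middle 45), both 170 wide in x. Yaw within 0.15 rad of the world's.
- insert_tray: loose white tray, 120 g, pan 150 x 180 mm below, widening to 160 x 190 under its flange (176 x by 206 y mm, 20 to 23 above underside) that hangs on the box rim; underside then 50 above the box's. Floor 2.5. Grip: upright plate in the middle, 9 (x) x 50 (y), top 38 above underside. A rib along y makes 2 cells, 68 x 175, middles x +-38. Origin: centre of underside; z up. Start yaw within 0.15 rad.
- low_round_pot: low round snack pot, clear with dark berries inside and a white lid, closed, 60 g: 40 mm high, body 50 mm in diameter, lid the top 10 mm, 54 mm in diameter, with a small pull tab. Origin: centre of the underside; z up. Belongs in the short bay.
- low_oblong_pot: low oblong snack pot, clear with brown nuts inside and a white lid, closed, 70 g: 46 (x) x 70 (y) x 40 mm high, lid the top 10 mm, 50 x 74 mm, with a small pull tab on its -y end. Origin: centre of the underside; z up. Belongs in the long bay.
- dip_pot: small round dip pot, clear with a light brown dip and a white lid, closed, 35 g: 30 mm high, 36 mm in diameter, lid the top 8 mm, 40 mm in diameter, with a small pull tab. Origin: centre of the underside; z up.
- teaspoon: steel teaspoon lying flat, 20 g, 130 (x) x 27 x 11 mm. Bowl at its +x end, the handle tapers to -x. Origin: centre of its extents on the underside; z up.
- tall_round_pot: look-alike of the low round pot, but 62 mm high (same lid and diameter), 90 g: too tall for under the tray, stays where it stands. Origin: centre of the underside; z up.
- tall_oblong_pot: look-alike of the low oblong pot, but 62 mm high (same lid and footprint), 100 g: too tall for under the tray, stays where it stands. Origin: centre of the underside; z up.

How it is judged:
On the way, in this order (a step that is already met when the one before it is completed fails the run):
1. the low round pot stands in the short bay and the low oblong pot in the long bay (x of low_round_pot in the frame of lunch_box between -0.06 and 0.06 m and y of low_round_pot in the frame of lunch_box between -0.085 and -0.03 m and z of low_round_pot in the frame of lunch_box between 0.001 and 0.008 m and angle between each of low_round_pot, low_oblong_pot's own z axis and vertical below 0.12 rad and x of low_oblong_pot in the frame of lunch_box between -0.06 and 0.06 m and y of low_oblong_pot in the frame of lunch_box between 0.008 and 0.082 m and z of low_oblong_pot in the frame of lunch_box between 0.001 and 0.008 m), for 0.2 s.
2. the insert tray is seated level on the rim over them (all of step 1 and horizontal distance between insert_tray and lunch_box below 0.009 m and z of insert_tray in the frame of lunch_box between 0.045 and 0.0535 m and angle between insert_tray's own z axis and vertical below 0.05 rad and angle between the y axis of insert_tray and the y axis of lunch_box, either way round below 0.12 rad), for 0.2 s.
At the end, for the whole second after the job is handed in: Low pots upright on the floor of their bays; tray level (0.05 rad) on the rim, within 9 mm and 0.12 rad of the box; teaspoon flat (0.12 rad) in one cell, dip pot upright on the floor of the other; both tall pots upright within 20 mm of their start; all at rest (all of step 2 and y of teaspoon in the frame of insert_tray between -0.035 and 0.035 m and z of teaspoon in the frame of insert_tray between 0 and 0.01 m and angle between each of teaspoon, tall_round_pot, tall_oblong_pot's own z axis and vertical below 0.12 rad and y of dip_pot in the frame of insert_tray between -0.078 and 0.078 m and z of dip_pot in the frame of insert_tray between 0 and 0.007 m and angle between dip_pot's own z axis and vertical below 0.15 rad and ((x of teaspoon in the frame of insert_tray between 0.012 and 0.075 m and x of dip_pot in the frame of insert_tray between -0.075 and -0.012 m) or (x of teaspoon in the frame of insert_tray between -0.075 and -0.012 m and x of dip_pot in the frame of insert_tray between 0.012 and 0.075 m)) and distance of each of tall_round_pot, tall_oblong_pot from where it was at the start of the episode below 0.02 m and linear speed of each of low_round_pot, low_oblong_pot, dip_pot, teaspoon, insert_tray below 0.02 m/s); the robot touches nothing.
It fails at once if the tall round pot is shifted by more than 20 mm or tipped (distance of tall_round_pot from where it was at the start of the episode above 0.02 m or angle between tall_round_pot's own z axis and vertical above 0.3 rad).
It fails at once if the tall oblong pot is shifted by more than 20 mm or tipped (distance of tall_oblong_pot from where it was at the start of the episode above 0.02 m or angle between tall_oblong_pot's own z axis and vertical above 0.3 rad).
It also fails if it takes over 120 s, if anything falls off the work surface, if the arm or the gripper's body presses on something with over 40 N, if the wrist force passes 120 N, or if a joint passes its speed limit or range.

## Working session

There is one attempt and no reset: what is moved stays moved. The work goes in short steps, Python scripts to look and compute and a shell command to move; the robot and the scene stay as the last step left them, time stands still between calls to the robot, and variables do not carry over. Pictures are saved under pics/ and viewed, at most 14 in all, crops included, and the job is handed in when it is done.

```bash
mkdir -p pics; ls; cat > h.py <<'E'
import numpy as np,cv2
from workcell import ctrl
from scipy.spatial.transform import Rotation as R
def snap(n,f=None):
    s=ctrl.read_state(); c=ctrl.camera(n)
    if 'hand_eye' in c:
        T=np.eye(4);T[:3,:3]=R.from_rotvec(s['tcp_rot']).as_matrix();T[:3,3]=s['tcp_pos'];c['world_from_camera']=T@c['hand_eye']
    if f: cv2.imwrite('pics/'+f,c['img'][:,:,::-1])
    return c
def pix2w(c,uv,z):
    f=200/np.tan(np.radians(c['vfov'])/2); M=c['world_from_camera']
    uv=np.atleast_2d(np.asarray(uv,float))
    d=np.c_[(uv[:,0]-c['cx'])/f,-(uv[:,1]-c['cy'])/f,-np.ones(len(uv))]@M[:3,:3].T
    o=M[:3,3]
    return o+d*((z-o[2])/d[:,2])[:,None]
def w2pix(c,p):
    f=200/np.tan(np.radians(c['vfov'])/2); M=np.linalg.inv(c['world_from_camera'])
    q=np.atleast_2d(p)@M[:3,:3].T+M[:3,3]
    return np.c_[c['cx']-f*q[:,0]/q[:,2],c['cy']+f*q[:,1]/q[:,2]]
E
python3 - <<'E'
from h import *
for n in ['top','scene','wrist']:
    c=snap(n,n+'0.png'); print(n,{k:v for k,v in c.items() if k not in('img',)})
    for l,z in dict(lunch_box=.07,insert_tray=.023,low_round_pot=.04,low_oblong_pot=.04,dip_pot=.03,teaspoon=.004,tall_round_pot=.062,tall_oblong_pot=.062).items():
        for r in ctrl.regions_of(l,n)[:3]:
            m=r['region'].astype(np.uint8); (x,y),wh,a=cv2.minAreaRect(cv2.findNonZero(m))
            print(l,round(r['conf'],2),[int(q) for q in r['rect']],np.round([x,y,*wh,a],1),np.round(pix2w(c,[x,y],z)[0],3))
print(ctrl.read_state())
E
```

```text
pics
top {'vfov': 52.012441799391496, 'cx': 320.899677189858, 'cy': 192.81632795195696, 'world_from_camera': array([[ 0.02759477,  0.98225628, -0.18550234,  0.29617995],
       [-0.99959418,  0.02842754,  0.00183047,  0.01469184],
       [ 0.00707136,  0.18537655,  0.98264212,  1.18613518],
       [ 0.        ,  0.        ,  0.        ,  1.        ]])}
lunch_box 0.81 [231, 111, 74, 65] [267.5 146.2  77.1  65.8   1.4] [0.637 0.167 0.07 ]
insert_tray 0.95 [348, 114, 75, 64] [384.  147.   69.4  57.2   6.5] [ 0.659 -0.17   0.023]
low_round_pot 0.75 [203, 210, 18, 20] [211.3 220.4  18.8  18.3  26.6] [0.425 0.318 0.04 ]
low_round_pot 0.35 [249, 203, 20, 42] [260.2 223.1   8.1  43.9  25.8] [0.421 0.18  0.04 ]
low_oblong_pot 0.78 [334, 199, 23, 32] [344.  216.8  28.2  17.4  73.3] [ 0.446 -0.054  0.04 ]
dip_pot 0.73 [426, 226, 13, 16] [433.  233.5  13.4  13.4  45. ] [ 0.407 -0.307  0.03 ]
dip_pot 0.22 [378, 206, 23, 26] [388.  218.5  29.   22.   90. ] [ 0.446 -0.18   0.03 ]
teaspoon 0.66 [251, 202, 19, 42] [260.2 223.8   8.2  44.4  24.6] [0.423 0.185 0.004]
tall_round_pot 0.68 [250, 202, 20, 
[... 2093 characters left out ...]
000000e+00]])}
{'time_s': 1.35, 'joint_pos': array([-1.34778296e+00,  1.15986647e-01,  1.44158657e+00,  2.67364495e-06,
        1.58402065e+00, -3.78100295e-02]), 'qd': array([-0.00081141,  0.00103129,  0.00093431,  0.00012937, -0.00031361,
        0.00034108]), 'joint_torque': array([ 2.28293957e-04, -7.31744742e+01, -6.32644629e+01, -1.06096682e-04,
        7.32810586e-04,  1.19629335e-04]), 'tcp_pos': array([ 0.17405266, -0.65217715,  0.25632049]), 'tcp_rot': array([-3.11491418e+00, -4.08539978e-01, -4.00510743e-06]), 'ft_force': array([-0.28774806, -0.06727763,  0.36393227]), 'moment': array([ 0.02787953, -0.00991329, -0.00424957]), 'finger_force': 0.0, 'grip_width': 0.08518780959937995}
```

```bash
python3 -c "
import cv2
a=cv2.imread('pics/top0.png')[90:260,180:460];cv2.imwrite('pics/top0c.png',cv2.resize(a,None,fx=2.8,fy=2.8,interpolation=cv2.INTER_CUBIC))"
```

```text
(no output)
```

View pics/top0c.png

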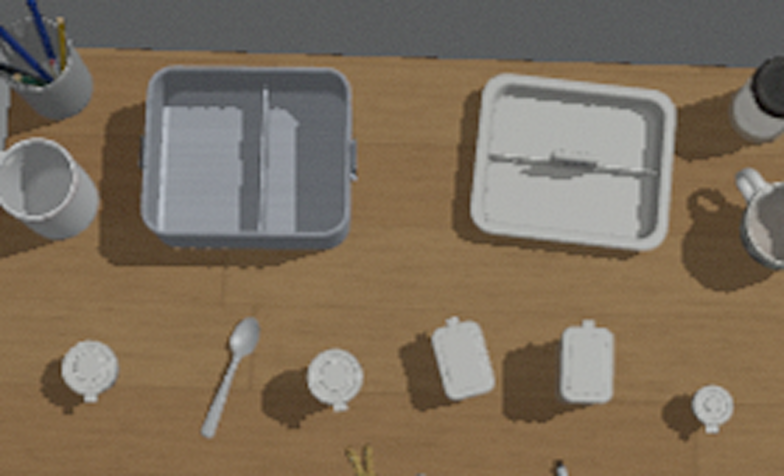

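View pics/scene0.png

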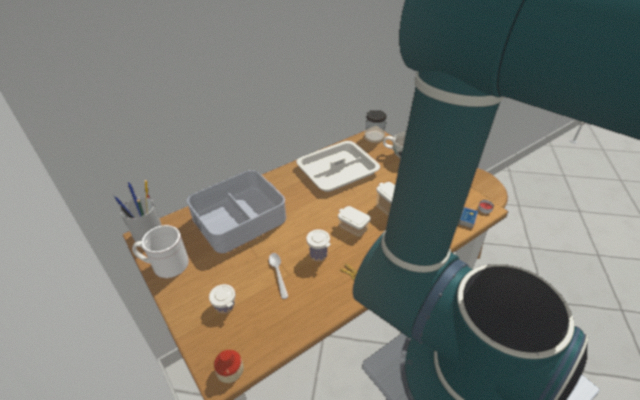

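The top view shows, in crop pixels, the low round pot at (90,368), teaspoon (230,378), tall round pot (335,378), low oblong (463,360), tall oblong (587,365) and dip pot (713,405). The box is at (250,155) and the tray at (573,160). The scene view agrees on which pots are low. I'll go over the low oblong pot first.

```bash
cat >> h.py <<'E'
def yaw():
    X=R.from_rotvec(ctrl.read_state()['tcp_rot']).as_matrix()[:,0]; return np.arctan2(X[1],X[0])
def plan(x,y,z,yw=None):
    "tool-frame shift from here (shift first, then turn)"
    s=ctrl.read_state(); M=R.from_rotvec(s['tcp_rot'])
    d=M.inv().apply(np.array([x,y,z])-s['tcp_pos'])
    print('tcp',np.round(s['tcp_pos'],4),'yaw %.3f'%yaw(),'SHIFT mm',np.round(d*1e3,1),'rows>=',int(np.ceil(max(abs(d))/.0417)), 'L',np.round(np.linalg.norm(d)*1e3/41.7,1), '' if yw is None else 'TURN z deg %.1f'%-np.degrees((yw-yaw()+np.pi)%(2*np.pi)-np.pi))
def find(l,cam,c,z,n=1):
    out=[]
    for r in ctrl.regions_of(l,cam)[:n]:
        m=r['region'].astype(np.uint8)
        pts=cv2.findNonZero(m).reshape(-1,2)
        w=(pix2w(c,pts,z)[:,:2]*1e4).astype(np.float32)
        (x,y),(a,b),t=cv2.minAreaRect(w)
        t=t if a>=b else t+90; t=(t+90)%180-90
        print(l,'conf %.2f'%r['conf'],'rect',[int(q) for q in r['rect']],'centre',np.round([x/1e4,y/1e4],4),'size mm',np.round([max(a,b)/10,min(a,b)/10],1),'long axis yaw %.3f'%np.radians(t),'centroid',np.round(w.mean(0)/1e4,4))
        out.append((m,x/1e4,y/1e4,np.radians(t)))
    return out
E
A='[0.0262,-0.0313,0,0,0,0]'
python3 -m handwheel '[[[0.0262,-0.0313,0,0,0,0],[0.0262,-0.0313,0,0,0,0],[0.0262,-0.0313,0,0,0,0],[0.0262,-0.0313,0,0,0,0],[0.0262,-0.0313,0,0,0,0],[0.0262,-0.0313,0,0,0,0],[0.0262,-0.0313,0,0,0,0],[0.0262,-0.0313,0,0,0,0]]]'
python3 -m handwheel '[[[0.0262,-0.0313,0,0,0,0],[0.0262,-0.0313,0,0,0,0],[0.0262,-0.0313,0,0,0,0],[0.0262,-0.0313,0,0,0,0],[0.0262,-0.0313,0,0,0,0],[0.0262,-0.0313,0,0,0,0],[0.0262,-0.0313,0,0,0,0],[0.0262,-0.0313,0,0,0,0]]]'
python3 -m handwheel '[[[0,0,0,0,0,0],[0,0,0,0,0,0],[0,0,0,0,0,0]]]'
python3 - <<'E'
from h import *
c=snap('wrist','w1.png')
for r in find('low_oblong_pot','wrist',c,.04,2):pass
find('tall_oblong_pot','wrist',c,.062,1);find('tall_round_pot','wrist',c,.062,1)
plan(.446,-.054,.15,.28)
E
```

```text
time_s: 2.02
tcp_pos: [0.3122, -0.3544, 0.2564]
tcp_rot: [3.115, 0.408, 0.001]
ft_force: [0.5, -0.8, 0.1]
grip_width: 0.0853
finger_force: 0.0
time_s: 2.68
tcp_pos: [0.4502, -0.0581, 0.2568]
tcp_rot: [3.114, 0.409, 0.002]
ft_force: [0.6, -0.8, 0.4]
grip_width: 0.0854
finger_force: 0.0
time_s: 2.93
tcp_pos: [0.4498, -0.0602, 0.2563]
tcp_rot: [3.115, 0.41, -0.0]
ft_force: [0.2, -0.4, -0.1]
grip_width: 0.0856
finger_force: 0.0
low_oblong_pot conf 0.65 rect [299, 136, 39, 75] centre [ 0.447  -0.0564] size mm [79.4 48.7] long axis yaw 0.278 centroid [ 0.4463 -0.0569]
tall_oblong_pot conf 0.64 rect [388, 166, 69, 84] centre [ 0.4437 -0.1706] size mm [81.2 65.3] long axis yaw -0.035 centroid [ 0.4458 -0.171 ]
tall_round_pot conf 0.90 rect [166, 143, 65, 57] centre [0.4274 0.0656] size mm [68.8 53.3] long axis yaw -0.558 centroid [0.4253 0.0647]
tcp [ 0.4496 -0.0613  0.2564] yaw 0.259 SHIFT mm [ -1.7  -8.  106.4] rows>= 3 L 2.6 TURN z deg -1.2
```

View pics/w1.png

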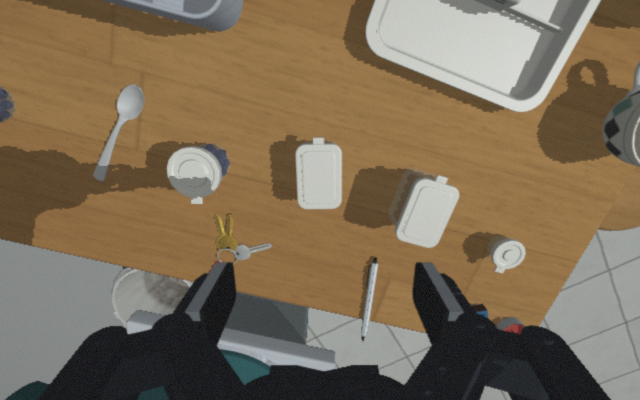

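Wrist view: low oblong pot is at (319,176) with its tab up, and the neighbours leave room for the fingers. Descend and grasp.

```bash

python3 -m handwheel '[[[-0.0037,-0.0053,0,0,0,-1.2],[0,0,0.036,0,0,0],[0,0,0.036,0,0,0],[0,0,0.036,0,0,0],[0,0,0.036,0,0,0],[0,0,0.036,0,0,0],[0,0,0.023,0,0,0],[0,0,0.015,0,0,0]]]'
python3 -m handwheel '[[[0,0,0,0,0,0],[0,0,0,0,0,0],[0,0,0,0,0,0],[0,0,0,0,0,0],[0,0,0,0,0,0],[0,0,0,0,0,0],[0,0,0,0,0,0],[0,0,0,0,0,0]]]' -1
python3 -m handwheel '[[[0,0,-0.03,0,0,0],[0,0,-0.04,0,0,0],[0,0,-0.04,0,0,0],[0,0,-0.04,0,0,0],[0,0,-0.04,0,0,0],[0,0,-0.03,0,0,0],[0,0,0,0,0,0]]]'
python3 - <<'E'
from h import *
plan(.57,.167,.256,0)
E
```

```text
time_s: 3.8
tcp_pos: [0.4433, -0.0562, 0.0354]
tcp_rot: [-3.11, -0.441, 0.005]
ft_force: [0.0, -0.3, 0.3]
grip_width: 0.0853
finger_force: 0.0
time_s: 4.47
tcp_pos: [0.4459, -0.0563, 0.0401]
tcp_rot: [3.109, 0.441, 0.004]
ft_force: [-1.8, -1.1, 8.2]
grip_width: 0.0486
finger_force: 62.7
time_s: 5.05
tcp_pos: [0.4462, -0.0563, 0.266]
tcp_rot: [3.107, 0.441, 0.015]
ft_force: [0.5, 0.2, -0.2]
grip_width: 0.0487
finger_force: 62.6
tcp [ 0.4462 -0.0563  0.266 ] yaw 0.282 SHIFT mm [ 181.  -180.1   10.8] rows>= 5 L 6.1 TURN z deg 16.2
```

```bash

python3 -m handwheel '[[[0.026,-0.026,-0.01,0,0,0],[0.026,-0.026,0,0,0,0],[0.026,-0.026,0,0,0,0],[0.026,-0.026,0,0,0,0],[0.026,-0.026,0,0,0,0],[0.026,-0.026,0,0,0,0],[0.02,-0.02,0,0,0,5.4],[0,0,0,0,0,5.4]]]'
python3 -m handwheel '[[[0,0,0,0,0,5.4],[0,0,0,0,0,0],[0,0,0,0,0,0]]]'
python3 - <<'E'
from h import *
c=snap('wrist','w2.png')
find('lunch_box','wrist',c,.07,1)
find('low_oblong_pot','wrist',c,.22,1)
c=snap('top')
find('lunch_box','top',c,.07,1)
plan(.446,-.054,.15,0)
E
```

```text
time_s: 5.72
tcp_pos: [0.5663, 0.1657, 0.2676]
tcp_rot: [-3.137, -0.145, 0.001]
ft_force: [0.1, -0.5, -0.9]
grip_width: 0.0487
finger_force: 62.6
time_s: 5.97
tcp_pos: [0.565, 0.1619, 0.2685]
tcp_rot: [-3.142, -0.003, -0.0]
ft_force: [0.1, -0.7, -0.3]
grip_width: 0.0488
finger_force: 62.6
lunch_box conf 0.61 rect [202, 0, 233, 187] centre [0.6415 0.1664] size mm [215.3 168.7] long axis yaw -1.569 centroid [0.6503 0.1668]
low_oblong_pot conf 0.62 rect [267, 198, 116, 161] centre [0.5357 0.1602] size mm [115.8  69.4] long axis yaw 0.001 centroid [0.5391 0.1603]
lunch_box conf 0.82 rect [230, 111, 75, 65] centre [0.6489 0.1601] size mm [210.4 185.4] long axis yaw 1.479 centroid [0.6396 0.1182]
tcp [0.5651 0.1616 0.2685] yaw 0.000 SHIFT mm [-119.1  215.6  118.5] rows>= 6 L 6.6 TURN z deg 0.0
```

View pics/w2.png

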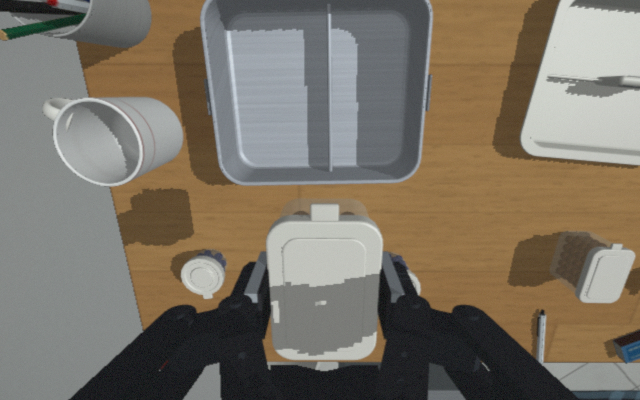

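Box fills (202..432, 0..184). The divider runs at column ~330 and the pot is held by its lid. Now I'll compute the box pose from its rim and divider.

```bash
python3 - <<'E'
from h import *
c=snap('wrist')
g=cv2.cvtColor(c['img'],cv2.COLOR_RGB2GRAY)
P=lambda uv,z:print(uv,np.round(pix2w(c,uv,z)[0],4))
for u in [(201,20),(215,165),(432,30),(420,165),(240,184),(320,184),(400,181)]:P(u,.07)
for u in [(330,10),(331.5,165)]:P(u,.034)
t=snap('top')
a=t['img'][95:190,215:320,::-1];cv2.imwrite('pics/t2.png',cv2.resize(a,None,fx=5,fy=5,interpolation=cv2.INTER_CUBIC))
Q=lambda x,y,yw:w2pix(c,np.array([[x+np.cos(yw)*i*.088-np.sin(yw)*j*.103,y+np.sin(yw)*i*.088+np.cos(yw)*j*.103,.07] for i in(-1,1) for j in(-1,1)]))
print(Q(.637,.165,0))
E
```

```text
(201, 20) [0.7105 0.2692 0.07  ]
(215, 165) [0.5787 0.2719 0.07  ]
(432, 30) [0.7025 0.0624 0.07  ]
(420, 165) [0.5786 0.0608 0.07  ]
(240, 184) [0.5583 0.2479 0.07  ]
(320, 184) [0.5583 0.1639 0.07  ]
(400, 181) [0.5615 0.0801 0.07  ]
(330, 10) [0.7258 0.1537 0.034 ]
(331.5, 165) [0.5703 0.151  0.034 ]
[[416.09890253 192.32962961]
 [221.83424212 192.43299521]
 [435.39266073   1.14139307]
 [200.27758622   1.29814989]]
```

View pics/t2.png

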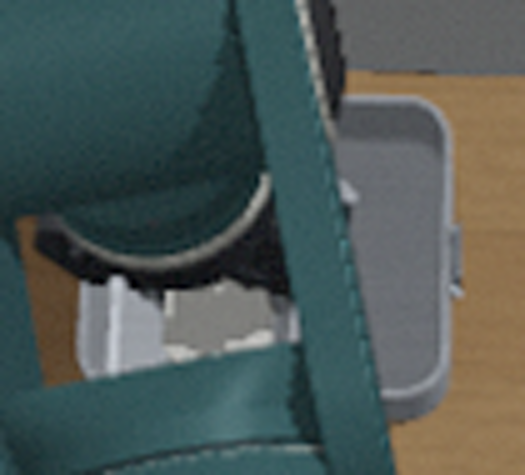

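```bash
python3 - <<'E'
from h import *
t=snap('top')
for u,v in [(160,67),(340,67),(150,234),(340,235),(143,150),(351,150)]:
    print(u,v,np.round(pix2w(t,(180+(u+.5)/2.8-.5,90+(v+.5)/2.8-.5),.07)[0],4))
for u,v in [(265,90),(262,228)]:print(np.round(pix2w(t,(180+u/2.8,90+v/2.8),.034)[0],4))
a=.018; C=np.array([.645,.165]);Rm=np.array([[np.cos(a),-np.sin(a)],[np.sin(a),np.cos(a)]])
print('long bay',C+Rm@[0,.045],'short',C+Rm@[0,-.057])
p=C+Rm@[0,.045]; plan(p[0],p[1],.2685,a)
E
```

```text
160 67 [0.7312 0.2603 0.07  ]
340 67 [0.7369 0.0759 0.07  ]
150 234 [0.5554 0.2587 0.07  ]
340 235 [0.5599 0.0694 0.07  ]
143 150 [0.6422 0.2716 0.07  ]
351 150 [0.6485 0.0615 0.07  ]
[0.7221 0.155  0.034 ]
[0.5725 0.1508 0.034 ]
long bay [0.64419004 0.20999271] short [0.64602594 0.10800923]
tcp [0.5651 0.1618 0.2684] yaw -0.001 SHIFT mm [ 79.1 -48.3  -0.1] rows>= 2 L 2.2 TURN z deg -1.1
```

```bash

python3 -m handwheel '[[[0.04,-0.0245,0,0,0,-1.2],[0.0396,-0.0237,0,0,0,0],[0,0,0.035,0,0,0],[0,0,0.04,0,0,0],[0,0,0.04,0,0,0],[0,0,0.035,0,0,0],[0,0,0.03,0,0,0],[0,0,0.02,0,0,0]]]'
python3 -m handwheel '[[[0,0,0.014,0,0,0],[0,0,0.006,0,0,0],[0,0,0,0,0,0],[0,0,0.003,0,0,0],[0,0,0,0,0,0]]]'
python3 -c "
from h import *
plan(.645,.2105,.045,.023)"
```

```text
time_s: 7.03
tcp_pos: [0.6348, 0.2054, 0.0645]
tcp_rot: [3.141, 0.032, -0.005]
ft_force: [-0.5, -0.2, -1.2]
grip_width: 0.0488
finger_force: 62.6
time_s: 7.45
tcp_pos: [0.6366, 0.2059, 0.0466]
tcp_rot: [-3.141, -0.031, -0.003]
ft_force: [-0.3, 0.4, -1.0]
grip_width: 0.0486
finger_force: 62.6
tcp [0.6366 0.2059 0.0466] yaw 0.020 SHIFT mm [ 8.5 -4.4  1.6] rows>= 1 L 0.2 TURN z deg -0.2
```

```bash

python3 -m handwheel '[[[0.004,-0.0045,0.001,0,0,0],[0,0,0.001,0,0,0],[0,0,0.0005,0,0,0],[0,0,0,0,0,0]]]'
python3 -m handwheel '[[[0,0,0,0,0,0],[0,0,0,0,0,0],[0,0,0,0,0,0],[0,0,0,0,0,0]]]' 0.3
python3 -m handwheel '[[[0,0,-0.015,0,0,0],[0,0,-0.03,0,0,0],[0,0,-0.04,0,0,0],[0,0,-0.04,0,0,0],[0,0,-0.04,0,0,0],[0,0,-0.04,0,0,0],[0,0,-0.02,0,0,0],[0,0,0,0,0,0]]]'
python3 - <<'E'
from h import *
c=snap('wrist','w3.png')
find('low_oblong_pot','wrist',c,.044,1)
find('low_round_pot','wrist',c,.04,1)
plan(.425,.318,.27,0)
E
```

```text
time_s: 7.78
tcp_pos: [0.6407, 0.211, 0.0442]
tcp_rot: [-3.14, -0.032, -0.004]
ft_force: [2.1, 2.8, 4.5]
grip_width: 0.0487
finger_force: 63.1
time_s: 8.12
tcp_pos: [0.6404, 0.2103, 0.0437]
tcp_rot: [-3.141, -0.031, -0.002]
ft_force: [0.7, -2.7, 5.9]
grip_width: 0.0555
finger_force: 0.5
time_s: 8.78
tcp_pos: [0.6406, 0.2106, 0.2754]
tcp_rot: [-3.139, -0.031, -0.012]
ft_force: [0.4, 0.1, 0.6]
grip_width: 0.0557
finger_force: 0.0
low_oblong_pot conf 0.58 rect [302, 133, 42, 73] centre [0.6423 0.2098] size mm [81.8 49.4] long axis yaw 0.041 centroid [0.6412 0.2095]
tcp [0.6396 0.2103 0.2675] yaw 0.020 SHIFT mm [-212.4 -112.    -2.4] rows>= 6 L 5.8 TURN z deg 1.1
```

View pics/w3.png

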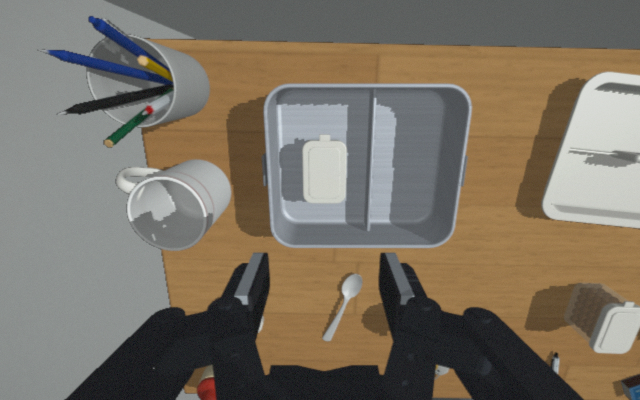

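The oblong pot stands in the long bay at (325,172), upright. Next is the round pot.

```bash
python3 - <<'E'
from h import *
# rim pixel picks in w3 (pose is unchanged)
c=snap('wrist')
find('lunch_box','wrist',c,.07,1)
for u in [(320,246.5),(420,247),(320,85),(420,84.5),(264.5,110),(272,225),(471,110),(458,225)]: print(u,np.round(pix2w(c,u,.07)[0],4))
E
python3 -m handwheel '[[[-0.0354,-0.0187,0,0,0,0],[-0.0354,-0.0187,0,0,0,0],[-0.0354,-0.0187,0,0,0,0],[-0.0354,-0.0187,0,0,0,0],[-0.0354,-0.0187,0,0,0,0],[-0.0354,-0.0187,0,0,0,0],[0,0,0,0,0,0],[0,0,0,0,0,0]]]' 1
python3 - <<'E'
from h import *
c=snap('wrist','w4.png')
for z in (.04,.035): o=find('low_round_pot','wrist',c,z,1)
x,y=o[0][1:3]
plan(x,y,.038,0)
E
```

```text
lunch_box conf 0.78 rect [259, 78, 216, 172] centre [0.6475 0.1675] size mm [215.1 177.8] long axis yaw -1.551 centroid [0.6551 0.1632]
(320, 246.5) [0.5596 0.2112 0.07  ]
(420, 247) [0.5612 0.0987 0.07  ]
(320, 85) [0.7302 0.2138 0.07  ]
(420, 84.5) [0.7325 0.1194 0.07  ]
(264.5, 110) [0.7064 0.2672 0.07  ]
(272, 225) [0.585  0.2642 0.07  ]
(471, 110) [0.7103 0.0671 0.07  ]
(458, 225) [0.5889 0.0603 0.07  ]
time_s: 9.7
tcp_pos: [0.4237, 0.319, 0.2672]
tcp_rot: [3.141, 0.036, -0.001]
ft_force: [-0.2, -0.2, 0.2]
grip_width: 0.0855
finger_force: 0.0
low_round_pot conf 0.76 rect [302, 147, 42, 53] centre [0.4261 0.3169] size mm [54.  52.8] long axis yaw -0.648 centroid [0.4254 0.3166]
low_round_pot conf 0.76 rect [302, 147, 42, 53] centre [0.4249 0.3169] size mm [54.8 53.5] long axis yaw -0.648 centroid [0.4242 0.3165]
tcp [0.4258 0.3179 0.2671] yaw 0.019 SHIFT mm [ -0.8   0.8 229.1] rows>= 6 L 5.5 TURN z deg 1.1
```

View pics/w4.png

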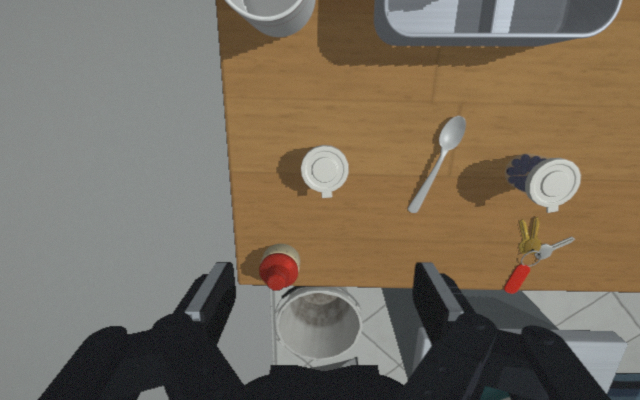

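The round pot is at (325,170), with its tab toward the robot and the fingers clear of everything. Grasp, lift and turn a quarter.

```bash

python3 -m handwheel '[[[-0.0005,0.001,0.036,0,0,0],[0,0,0.038,0,0,0],[0,0,0.04,0,0,0],[0,0,0.038,0,0,0],[0,0,0.036,0,0,0],[0,0,0.025,0,0,0],[0,0,0.014,0,0,0],[0,0,0,0,0,0]]]'
python3 -m handwheel '[[[0,0,0,0,0,0],[0,0,0,0,0,0],[0,0,0,0,0,0],[0,0,0,0,0,0],[0,0,0,0,0,0],[0,0,0,0,0,0],[0,0,0,0,0,0],[0,0,0,0,0,0]]]' -1
python3 -m handwheel '[[[0,0,-0.02,0,0,0],[0,0,-0.03,0,0,0],[0,0,-0.035,0,0,0],[0,0,-0.035,0,0,0],[0,0,-0.035,0,0,0],[0,0,-0.025,0,0,0],[0,0,0,0,0,0]]]'
python3 - <<'E'
from h import *
plan(.647,.1085,.20,np.pi/2)
E
```

```text
time_s: 10.52
tcp_pos: [0.4241, 0.3155, 0.0367]
tcp_rot: [3.138, 0.029, -0.008]
ft_force: [-0.6, 0.1, 0.1]
grip_width: 0.0855
finger_force: 0.0
time_s: 11.18
tcp_pos: [0.4258, 0.3176, 0.0428]
tcp_rot: [-3.14, -0.031, -0.004]
ft_force: [0.6, -2.5, 5.6]
grip_width: 0.0504
finger_force: 61.7
time_s: 11.77
tcp_pos: [0.4261, 0.3181, 0.2282]
tcp_rot: [-3.136, -0.031, -0.012]
ft_force: [0.2, 0.9, 0.2]
grip_width: 0.0505
finger_force: 62.3
tcp [0.4261 0.3181 0.2282] yaw 0.020 SHIFT mm [216.4 214.1  28.9] rows>= 6 L 7.3 TURN z deg -88.9
```

```bash

python3 -m handwheel '[[[0.027,0.0268,0,0,0,0],[0.027,0.0268,0,0,0,0],[0.027,0.0268,0,0,0,0],[0.027,0.0268,0,0,0,0],[0.027,0.0268,0,0,0,0],[0.027,0.0268,0,0,0,0],[0.027,0.0268,0,0,0,0],[0.027,0.0268,0,0,0,0]]]'
python3 -m handwheel '[[[0,0,0,0,0,-6.8],[0,0,0,0,0,-6.8],[0,0,0,0,0,-6.8],[0,0,0,0,0,-6.8],[0,0,0,0,0,-6.8],[0,0,0,0,0,-6.8],[0,0,0,0,0,-6.8]]]'
python3 -m handwheel '[[[0,0,0,0,0,-6.8],[0,0,0,0,0,-6.8],[0,0,0,0,0,-6.8],[0,0,0,0,0,-6.8],[0,0,0,0,0,-6.8],[0,0,0,0,0,-6.8],[0,0,0,0,0,0],[0,0,0,0,0,0]]]'
python3 - <<'E'
from h import *
c=snap('wrist','w5.png')
plan(.647,.1085,.05,np.pi/2+.02)
E
```

```text
time_s: 12.43
tcp_pos: [0.6463, 0.1055, 0.2216]
tcp_rot: [-3.141, -0.031, -0.002]
ft_force: [-0.1, 1.3, -0.1]
grip_width: 0.0503
finger_force: 62.4
time_s: 13.02
tcp_pos: [0.6451, 0.1071, 0.2214]
tcp_rot: [2.858, 1.305, 0.001]
ft_force: [-0.0, 0.6, -0.2]
grip_width: 0.0504
finger_force: 62.4
time_s: 13.68
tcp_pos: [0.6451, 0.1072, 0.2213]
tcp_rot: [2.234, 2.208, 0.001]
ft_force: [0.2, 0.9, -0.5]
grip_width: 0.0504
finger_force: 62.4
tcp [0.6451 0.1072 0.2212] yaw 1.558 SHIFT mm [  1.3   1.8 171.2] rows>= 5 L 4.1 TURN z deg -1.9
```

View pics/w5.png

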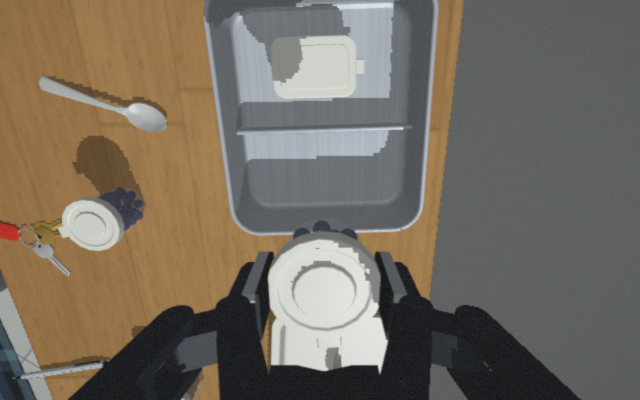

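The round pot is held upright, and the bay sits just below it (tool centred). Lower it.

```bash

python3 -m handwheel '[[[0.0013,0.0018,0.03,0,0,-1.9],[0,0,0.038,0,0,0],[0,0,0.038,0,0,0],[0,0,0.03,0,0,0],[0,0,0.02,0,0,0],[0,0,0.01,0,0,0],[0,0,0.004,0,0,0],[0,0,0,0,0,0]]]'
python3 -m handwheel '[[[0,0,0.002,0,0,0],[0,0,0.001,0,0,0],[0,0,0.001,0,0,0],[0,0,0,0,0,0]]]'
```

```text
time_s: 14.4
tcp_pos: [0.647, 0.1085, 0.051]
tcp_rot: [-2.195, -2.248, 0.0]
ft_force: [-0.6, 0.1, -0.5]
grip_width: 0.0504
finger_force: 62.4
time_s: 14.73
tcp_pos: [0.6472, 0.1085, 0.0475]
tcp_rot: [2.193, 2.249, 0.001]
ft_force: [0.1, 1.2, -1.3]
grip_width: 0.0505
finger_force: 62.4
```

```bash

python3 -m handwheel '[[[0,0,0.001,0,0,0],[0,0,0.001,0,0,0],[0,0,0.001,0,0,0],[0,0,0,0,0,0]]]'
python3 -m handwheel '[[[0,0,0,0,0,0],[0,0,0,0,0,0],[0,0,0,0,0,0],[0,0,0,0,0,0]]]' 0.5
python3 -m handwheel '[[[0,0,-0.01,0,0,0],[0,0,-0.03,0,0,0],[0,0,-0.04,0,0,0],[0,0,-0.04,0,0,0],[0,0,-0.04,0,0,0],[0,0,-0.04,0,0,0],[0,0,-0.02,0,0,0],[0,0,0,0,0,0]]]'
python3 - <<'E'
from h import *
c=snap('wrist','w6.png')
find('low_round_pot','wrist',c,.044,1);find('low_oblong_pot','wrist',c,.044,1)
plan(.658,-.17,.265,-.1)
E
```

```text
time_s: 15.07
tcp_pos: [0.6473, 0.1085, 0.0467]
tcp_rot: [2.193, 2.248, 0.002]
ft_force: [-13.6, -1.8, 25.9]
grip_width: 0.0502
finger_force: 64.7
time_s: 15.4
tcp_pos: [0.6468, 0.1085, 0.0436]
tcp_rot: [-2.193, -2.249, 0.0]
ft_force: [0.0, 0.7, -0.5]
grip_width: 0.064
finger_force: 0.0
time_s: 16.07
tcp_pos: [0.6478, 0.1086, 0.2709]
tcp_rot: [2.19, 2.246, 0.01]
ft_force: [0.0, 0.1, 1.0]
grip_width: 0.0642
finger_force: 0.0
low_round_pot conf 0.96 rect [297, 149, 47, 52] centre [0.6484 0.1046] size mm [54.2 53.7] long axis yaw 0.960 centroid [0.6486 0.1043]
low_oblong_pot conf 0.81 rect [278, 45, 79, 54] centre [0.6418 0.2088] size mm [79.9 50.2] long axis yaw 0.024 centroid [0.6396 0.2095]
tcp [0.6466 0.1085 0.2633] yaw 1.596 SHIFT mm [-278.7    4.4   -1.7] rows>= 7 L 6.7 TURN z deg 97.2
```

View pics/w6.png

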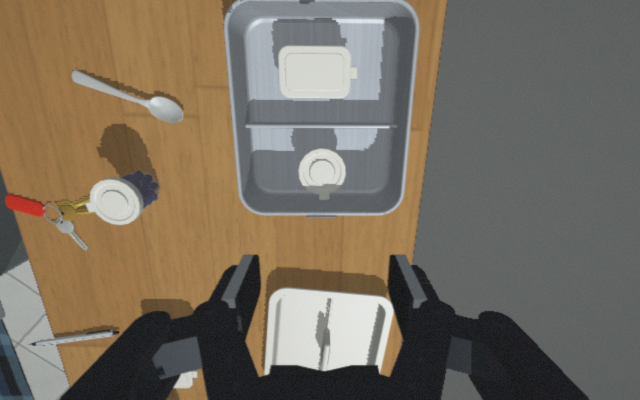

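Both low pots stand in their bays (round at (322,172), oblong at (316,72)). Now over the tray.

```bash

python3 -m handwheel '[[[-0.0398,0.0006,0,0,0,0],[-0.0398,0.0006,0,0,0,0],[-0.0398,0.0006,0,0,0,0],[-0.0398,0.0006,0,0,0,0],[-0.0398,0.0006,0,0,0,0],[-0.0398,0.0006,0,0,0,0],[-0.0398,0.0006,0,0,0,0],[0,0,0,0,0,3.5]]]' 0.2
python3 -m handwheel '[[[0,0,0,0,0,3],[0,0,0,0,0,0],[0,0,0,0,0,0]]]'
python3 - <<'E'
from h import *
c=snap('wrist','w7.png')
find('insert_tray','wrist',c,.023,1)
plan(.658,-.17,.265,1.48)
E
```

```text
time_s: 16.88
tcp_pos: [0.6572, -0.1758, 0.2613]
tcp_rot: [-2.263, -2.177, 0.004]
ft_force: [-0.1, 0.9, -0.3]
grip_width: 0.0516
finger_force: 0.0
time_s: 17.13
tcp_pos: [0.6578, -0.1698, 0.2623]
tcp_rot: [-2.314, -2.122, 0.002]
ft_force: [-0.2, 0.3, 0.0]
grip_width: 0.0512
finger_force: 0.0
insert_tray conf 0.85 rect [245, 74, 160, 174] centre [ 0.6599 -0.1726] size mm [205.8 176.1] long axis yaw 1.484 centroid [ 0.6609 -0.1635]
tcp [ 0.658  -0.1694  0.263 ] yaw 1.485 SHIFT mm [-0.6  0.1 -2. ] rows>= 1 L 0.0 TURN z deg 0.3
```

View pics/w7.png

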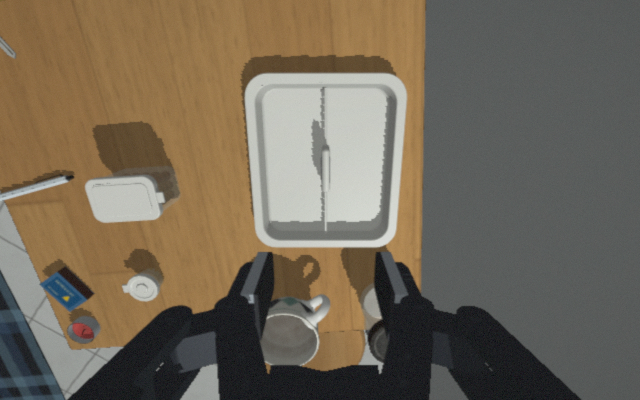

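Tray measured: size is exact, centre (0.660,-0.1725), yaw -0.087, grip plate at (325,168). Grip and lift slightly.

```bash

python3 -m handwheel '[[[-0.0029,0.0023,0.03,0,0,0],[0,0,0.038,0,0,0],[0,0,0.038,0,0,0],[0,0,0.036,0,0,0],[0,0,0.034,0,0,0],[0,0,0.03,0,0,0],[0,0,0.0205,0,0,0],[0,0,0,0,0,0]]]' -0.3
python3 -m handwheel '[[[0,0,0,0,0,0],[0,0,0,0,0,0],[0,0,0,0,0,0],[0,0,0,0,0,0],[0,0,0,0,0,0],[0,0,0,0,0,0],[0,0,0,0,0,0],[0,0,0,0,0,0]]]' -1
python3 -m handwheel '[[[0,0,-0.01,0,0,0],[0,0,-0.02,0,0,0],[0,0,-0.03,0,0,0],[0,0,-0.035,0,0,0],[0,0,-0.035,0,0,0],[0,0,-0.02,0,0,0],[0,0,0,0,0,0],[0,0,0,0,0,0]]]'
python3 - <<'E'
from h import *
c=snap('wrist','w8.png')
plan(.646,.1655,.19,np.pi/2+.02)
E
```

```text
time_s: 17.9
tcp_pos: [0.6578, -0.1717, 0.0319]
tcp_rot: [-2.311, -2.119, 0.006]
ft_force: [-0.1, 0.2, -1.5]
grip_width: 0.03
finger_force: 0.0
time_s: 18.57
tcp_pos: [0.6608, -0.1731, 0.039]
tcp_rot: [2.316, 2.12, 0.002]
ft_force: [-1.3, 1.0, 7.3]
grip_width: 0.0075
finger_force: 63.7
time_s: 19.23
tcp_pos: [0.6604, -0.1731, 0.1893]
tcp_rot: [2.316, 2.12, 0.002]
ft_force: [-0.8, -0.2, -1.6]
grip_width: 0.0078
finger_force: 62.5
tcp [ 0.6599 -0.1729  0.1873] yaw 1.483 SHIFT mm [335.9 -43.7  -2.7] rows>= 9 L 8.1 TURN z deg -6.2
```

View pics/w8.png

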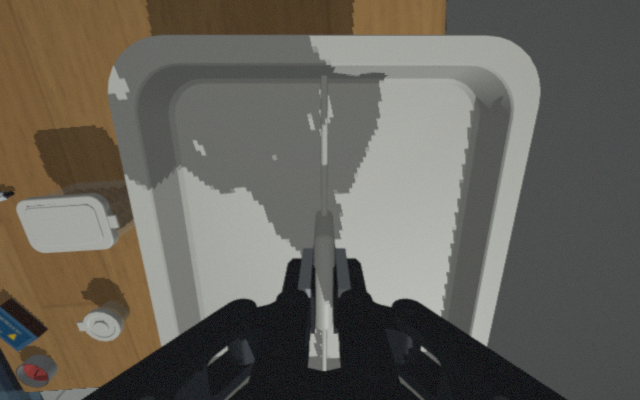

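```bash

python3 -m handwheel '[[[0.03,-0.004,0,0,0,0],[0.037,-0.005,0,0,0,0],[0.038,-0.005,0,0,0,0],[0.038,-0.005,0,0,0,0],[0.038,-0.005,0,0,0,0],[0.038,-0.005,0,0,0,0],[0.037,-0.005,0,0,0,0],[0.034,-0.004,0,0,0,0]]]'
python3 -m handwheel '[[[0.025,-0.003,0,0,0,0],[0.015,-0.002,0,0,0,0],[0.006,-0.0007,0,0,0,0],[0,0,0,0,0,-3],[0,0,0,0,0,-3.2],[0,0,0,0,0,0],[0,0,0,0,0,0],[0,0,0,0,0,0]]]'
python3 - <<'E'
from h import *
c=snap('wrist','w9.png')
plan(.646,.1655,.095,np.pi/2+.022)
E
```

```text
time_s: 19.95
tcp_pos: [0.6467, 0.1213, 0.1855]
tcp_rot: [-2.316, -2.121, 0.003]
ft_force: [-0.7, -0.7, -1.0]
grip_width: 0.0075
finger_force: 62.4
time_s: 20.62
tcp_pos: [0.6462, 0.1648, 0.1869]
tcp_rot: [-2.202, -2.24, 0.001]
ft_force: [0.5, 0.3, -0.4]
grip_width: 0.0076
finger_force: 62.4
tcp [0.6463 0.1649 0.187 ] yaw 1.588 SHIFT mm [ 0.6 -0.2 92. ] rows>= 3 L 2.2 TURN z deg -0.2
```

View pics/w9.png

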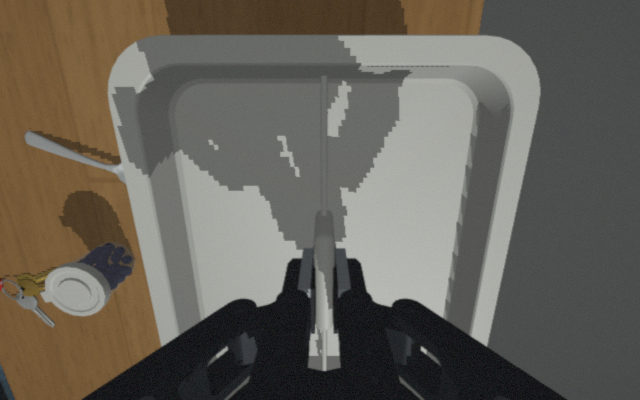

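The tray is still held square, and it hides the box fully. Lower gently, watching the force.

```bash

python3 -m handwheel '[[[0.0006,0,0.02,0,0,0],[0,0,0.025,0,0,0],[0,0,0.02,0,0,0],[0,0,0.012,0,0,0],[0,0,0.008,0,0,0],[0,0,0.004,0,0,0],[0,0,0,0,0,0],[0,0,0,0,0,0]]]'
python3 -m handwheel '[[[0,0,0.004,0,0,0],[0,0,0.002,0,0,0],[0,0,0,0,0,0],[0,0,0,0,0,0]]]'
```

```text
time_s: 21.33
tcp_pos: [0.6466, 0.1662, 0.0993]
tcp_rot: [2.199, 2.243, 0.002]
ft_force: [0.0, -0.2, -0.4]
grip_width: 0.0078
finger_force: 62.5
time_s: 21.67
tcp_pos: [0.6462, 0.1662, 0.0924]
tcp_rot: [2.199, 2.243, 0.0]
ft_force: [-0.1, 0.3, -1.9]
grip_width: 0.0079
finger_force: 62.5
```

```bash

python3 -m handwheel '[[[0,0,0.002,0,0,0],[0,0,0.001,0,0,0],[0,0,0,0,0,0],[0,0,0,0,0,0]]]'
python3 -m handwheel '[[[0,0,0.001,0,0,0],[0,0,0.001,0,0,0],[0,0,0,0,0,0],[0,0,0,0,0,0]]]'
python3 - <<'E'
from h import *
snap('scene','s9.png'); a=cv2.imread('pics/s9.png')[140:280,150:330]; cv2.imwrite('pics/s9c.png',cv2.resize(a,None,fx=4,fy=4,interpolation=cv2.INTER_CUBIC))
E
```

```text
time_s: 22.0
tcp_pos: [0.6462, 0.1661, 0.0892]
tcp_rot: [-2.199, -2.243, 0.0]
ft_force: [-0.0, 0.7, -1.7]
grip_width: 0.0076
finger_force: 62.5
time_s: 22.33
tcp_pos: [0.6463, 0.1662, 0.0889]
tcp_rot: [2.199, 2.243, 0.001]
ft_force: [-8.1, -2.1, 13.4]
grip_width: 0.0079
finger_force: 64.6
```

View pics/s9c.png

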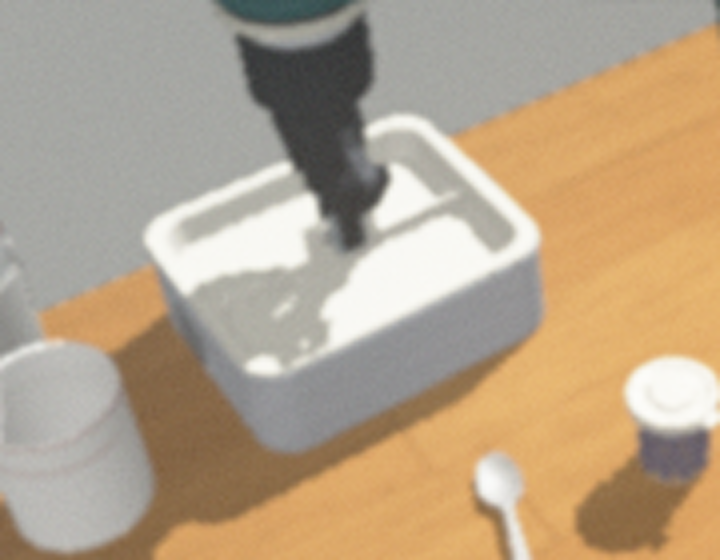

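Contact comes at the expected height, and the flange lies level on the rim all round. Release, then rise and check.

```bash

python3 -m handwheel '[[[0,0,-0.001,0,0,0],[0,0,0,0,0,0],[0,0,0,0,0,0],[0,0,0,0,0,0]]]' -0.4
python3 -m handwheel '[[[0,0,-0.01,0,0,0],[0,0,-0.03,0,0,0],[0,0,-0.04,0,0,0],[0,0,-0.04,0,0,0],[0,0,-0.04,0,0,0],[0,0,-0.035,0,0,0],[0,0,0,0,0,0],[0,0,0,0,0,0]]]'
python3 - <<'E'
from h import *
c=snap('wrist','w10.png')
find('insert_tray','wrist',c,.073,1); find('teaspoon','wrist',c,.004,1)
plan(.423,.185,.25,-.4)
plan(.423,.185,.25,np.pi-.4)
E
```

```text
time_s: 22.72
tcp_pos: [0.6462, 0.1662, 0.0882]
tcp_rot: [-2.199, -2.243, 0.0]
ft_force: [0.2, 1.1, 0.9]
grip_width: 0.0256
finger_force: 0.0
time_s: 23.38
tcp_pos: [0.6466, 0.1663, 0.2866]
tcp_rot: [2.197, 2.242, 0.006]
ft_force: [0.0, 0.0, -1.5]
grip_width: 0.0254
finger_force: 0.0
insert_tray conf 0.85 rect [238, 70, 172, 185] centre [0.6474 0.1662] size mm [205.4 176.1] long axis yaw -1.551 centroid [0.6471 0.1768]
teaspoon conf 0.84 rect [92, 119, 104, 48] centre [0.4229 0.1822] size mm [127.6  26. ] long axis yaw -0.408 centroid [0.4278 0.1771]
tcp [0.6459 0.1661 0.282 ] yaw 1.591 SHIFT mm [  23.4 -222.4   32.4] rows>= 6 L 5.4 TURN z deg 114.1
tcp [0.6459 0.1661 0.282 ] yaw 1.591 SHIFT mm [  23.4 -222.4   32.4] rows>= 6 L 5.4 TURN z deg -65.9
```

Tray is seated within 2 mm of the box and level. On to the teaspoon: centre (0.423,0.182), yaw -0.41.

```bash

python3 -m handwheel '[[[0.0035,-0.0371,0,0,0,0],[0.0035,-0.0371,0,0,0,0],[0.0035,-0.0371,0.01,0,0,0],[0.0035,-0.0371,0.01,0,0,0],[0.0035,-0.0371,0.01,0,0,0],[0.0035,-0.0371,0.01,0,0,0],[0,0,0,0,0,-6.55],[0,0,0,0,0,-6.55]]]' -0.4
python3 -m handwheel '[[[0,0,0,0,0,-6.55],[0,0,0,0,0,-6.55],[0,0,0,0,0,-6.55],[0,0,0,0,0,-6.55],[0,0,0,0,0,-6.55],[0,0,0,0,0,-6.55],[0,0,0,0,0,-6.55],[0,0,0,0,0,-6.55]]]'
python3 -m handwheel '[[[0,0,0.04,0,0,0],[0,0,0.04,0,0,0],[0,0,0.02,0,0,0],[0,0,0,0,0,0],[0,0,0,0,0,0]]]'
python3 - <<'E'
from h import *
c=snap('wrist','w11.png')
m,x,y,t=find('teaspoon','wrist',c,.004,1)[0]
w=pix2w(c,cv2.findNonZero(m).reshape(-1,2),.004)[:,:2]
if t>0:t-=np.pi
e=np.array([np.cos(t),np.sin(t)]);n=np.array([-e[1],e[0]]);d=w-[x,y]
for s in range(-60,65,10):
    k=abs(d@e-s/1e3)<.004; q=(d[k]@n)*1e3; print(s,np.round([q.min(),q.max()],1))
plan(x,y,.07,np.pi+t)
E
```

```text
time_s: 24.2
tcp_pos: [0.4212, 0.1827, 0.2419]
tcp_rot: [-1.921, -2.485, 0.002]
ft_force: [0.1, -0.4, 0.3]
grip_width: 0.0258
finger_force: 0.0
time_s: 24.87
tcp_pos: [0.4228, 0.1826, 0.2419]
tcp_rot: [-0.627, -3.076, 0.002]
ft_force: [-0.1, 0.5, -0.8]
grip_width: 0.0257
finger_force: 0.0
time_s: 25.28
tcp_pos: [0.4226, 0.1825, 0.1424]
tcp_rot: [-0.635, -3.074, 0.002]
ft_force: [-0.1, -0.6, 0.9]
grip_width: 0.0256
finger_force: 0.0
teaspoon conf 0.80 rect [307, 114, 34, 148] centre [0.4252 0.1816] size mm [132.8  26.4] long axis yaw -0.391 centroid [0.4273 0.1782]
-60 [-13.2   1.9]
-50 [-11.8   1.9]
-40 [-10.6   0.9]
-30 [-9.3  0.8]
-20 [-8.7  0.6]
-10 [-8.   0.5]
0 [-6.6  1.2]
10 [-5.9  1. ]
20 [-5.4  3.5]
30 [-11.9  11.4]
40 [-13.1  13.2]
50 [-13.2  12.3]
60 [-10.8  11.4]
tcp [0.4237 0.1829 0.1448] yaw 2.734 SHIFT mm [-1.8 -0.6 74.8] rows>= 2 L 1.8 TURN z deg -1.0
```

View pics/w11.png

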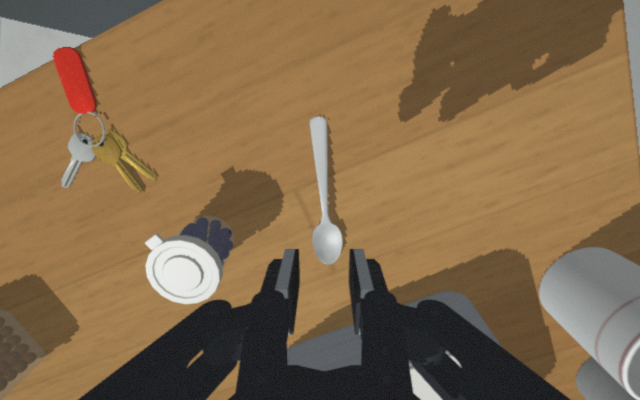

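The spoon lies at (324,190), bowl toward the jaws, all clear. The narrow neck just behind the bowl is the grasp spot.

```bash

python3 -m handwheel '[[[-0.0065,-0.003,0.03,0,0,-3.8],[0,0,0.035,0,0,0],[0,0,0.025,0,0,0],[0,0,0.012,0,0,0],[0,0,0.006,0,0,0],[0,0,0.004,0,0,0],[0,0,0.003,0,0,0],[0,0,0,0,0,0]]]'
python3 -m handwheel '[[[0,0,0.001,0,0,0],[0,0,0,0,0,0],[0,0,0,0,0,0]]]'
```

```text
time_s: 26.05
tcp_pos: [0.4286, 0.1777, 0.0293]
tcp_rot: [0.533, 3.095, 0.001]
ft_force: [-0.2, 0.4, -0.1]
grip_width: 0.0258
finger_force: 0.1
time_s: 26.3
tcp_pos: [0.4283, 0.1775, 0.0279]
tcp_rot: [0.533, 3.095, 0.001]
ft_force: [0.1, 0.2, 0.1]
grip_width: 0.0256
finger_force: 0.1
```

```bash

python3 -m handwheel '[[[0,0,0,0,0,0],[0,0,0,0,0,0],[0,0,0,0,0,0],[0,0,0,0,0,0],[0,0,0,0,0,0],[0,0,0,0,0,0]]]' -1
python3 -m handwheel '[[[0,0,-0.01,0,0,0],[0,0,-0.02,0,0,0],[0,0,-0.03,0,0,0],[0,0,-0.04,0,0,0],[0,0,-0.04,0,0,0],[0,0,-0.02,0,0,0],[0,0,0,0,0,0],[0,0,0,0,0,0]]]'
python3 - <<'E'
from h import *
c=snap('wrist','w12.png')
a=.02; p=np.array([.6474,.1662])+[ -.038*np.cos(a)+.01*0, -.038*np.sin(a)]
print(p); plan(p[0],p[1],.19,np.pi/2+a)
E
```

```text
time_s: 26.8
tcp_pos: [0.4287, 0.1777, 0.0291]
tcp_rot: [0.534, 3.095, 0.002]
ft_force: [-7.3, -2.0, 20.4]
grip_width: 0.0163
finger_force: 53.0
time_s: 27.47
tcp_pos: [0.4283, 0.1775, 0.1884]
tcp_rot: [0.533, 3.094, 0.002]
ft_force: [-0.4, -0.6, -1.3]
grip_width: 0.0027
finger_force: 53.3
[0.6094076  0.16544005]
tcp [0.4278 0.1773 0.187 ] yaw 2.800 SHIFT mm [-175.1   49.6   -3.1] rows>= 5 L 4.4 TURN z deg 69.3
```

View pics/w12.png

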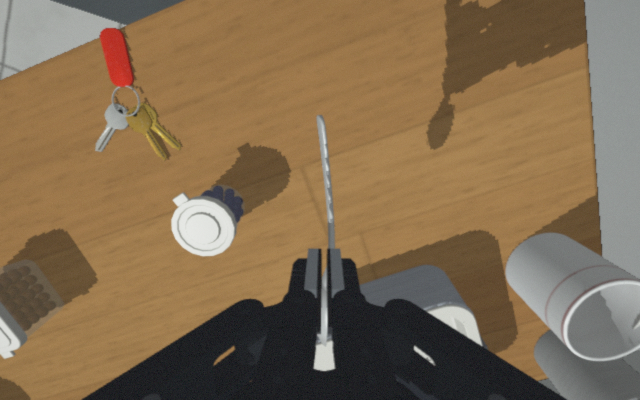

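The spoon was caught too low, and it seems rolled on edge in the jaws (width 2.7 mm). I need to see which way it faces before mending this.

```bash
python3 - <<'E'
from h import *
print(ctrl.nose_length)
c=snap('scene','s12.png');t=snap('top','t12.png');s=ctrl.read_state()
print(s['grip_width'],s['finger_force'])
out=[]
w=cv2.imread('pics/w12.png')[100:380,260:400]
p=np.array(s['tcp_pos'])-[0,0,.03]
for cc in (c,t):
    u,v=w2pix(cc,p)[0].astype(int);print(u,v)
    a=cc['img'][max(v-40,0):v+40,max(u-40,0):u+40,::-1]; out.append(cv2.resize(a,(300,300),interpolation=cv2.INTER_CUBIC))
out.insert(0,cv2.resize(w,(190,380),interpolation=cv2.INTER_CUBIC)[80:])
cv2.imwrite('pics/m12.png',np.hstack(out))
E
```

```text
0.025
0.0028325029325807754 53.28309952514246
272 226
255 215
```

View pics/m12.png

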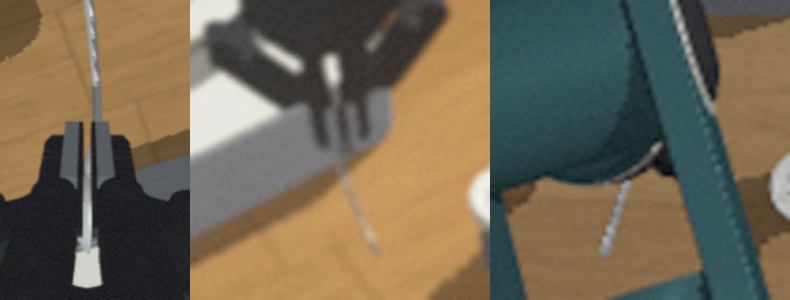

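In this composite the handle is seen edge-on between the pads (about (92,60) in the left panel), so the spoon has rolled about 90°. I've now used up, and slightly passed, the picture-viewing budget, so I'll continue with numbers only. The curve of the handle's side profile should tell which way it faces.

```bash
python3 - <<'E'
from h import *
c=snap('wrist'); s=ctrl.read_state()
r=ctrl.regions_of('teaspoon','wrist')
print([(round(q['conf'],2),q['rect']) for q in r[:2]])
hsv=cv2.cvtColor(c['img'],cv2.COLOR_RGB2HSV)
T=R.from_rotvec(s['tcp_rot'])
for v in range(112,256,8):
    k=np.where((hsv[v,300:350,1]<60)&(hsv[v,300:350,2]>60))[0]+300
    if len(k)==0: print(v,'-');continue
    w=pix2w(c,[[k.min(),v],[k.max()+1,v]],s['tcp_pos'][2]-.018)
    d=T.inv().apply(w-s['tcp_pos'])*1e3
    print(v,k.min(),k.max(),'tool x %.1f y %.1f..%.1f'%(d[0,0],d[0,1],d[1,1]))
E
```

```text
[(0.6, [314.4, 116.2, 20.6, 230.9]), (0.53, [316.9, 311.7, 165.9, 60.9])]
112 -
120 317 323 tool x 70.8 y -4.1..-1.1
128 318 325 tool x 67.5 y -3.7..-0.3
136 319 326 tool x 64.1 y -3.3..0.2
144 320 327 tool x 60.7 y -2.9..0.6
152 321 327 tool x 57.2 y -2.4..0.6
160 322 328 tool x 53.6 y -2.0..1.1
168 322 329 tool x 50.0 y -2.0..1.5
176 324 329 tool x 46.3 y -1.1..1.6
184 324 330 tool x 42.6 y -1.1..2.0
192 325 331 tool x 38.8 y -0.7..2.5
200 326 332 tool x 34.9 y -0.2..3.0
208 327 332 tool x 31.0 y 0.3..3.0
216 327 333 tool x 27.0 y 0.3..3.5
224 328 333 tool x 22.9 y 0.8..3.6
232 328 334 tool x 18.8 y 0.8..4.1
240 329 334 tool x 14.5 y 1.3..4.2
248 328 334 tool x 10.2 y 0.8..4.2
```

The handle's arch bulges toward tool +y, so the spoon's face points to tool +y. Plan: turn to the placing yaw, move to free table in front of the box, tilt -40° about tool x so it falls face up, and regrasp higher.

```bash

python3 -m handwheel '[[[0,0,0,0,0,6.93],[0,0,0,0,0,6.93],[0,0,0,0,0,6.93],[0,0,0,0,0,6.93],[0,0,0,0,0,6.93]]]'
python3 -m handwheel '[[[0,0,0,0,0,6.93],[0,0,0,0,0,6.93],[0,0,0,0,0,6.93],[0,0,0,0,0,6.93],[0,0,0,0,0,6.93],[0,0.03,0,0,0,0],[0,0.03,0,0,0,0],[0,0,0,0,0,0]]]'
python3 -m handwheel '[[[0,0,0,-6.7,0,0],[0,0,0,-6.7,0,0],[0,0,0,-6.7,0,0],[0,0,0,-6.7,0,0],[0,0,0,-6.7,0,0],[0,0,0,-6.7,0,0],[0,0,0,0,0,0],[0,0,0,0,0,0]]]'
python3 - <<'E'
from h import *
s=ctrl.read_state(); print(np.round(R.from_rotvec(s['tcp_rot']).as_matrix(),3))
plan(.488,.178,.05); print(s['joint_pos'].round(2),s['grip_width'])
E
```

```text
time_s: 28.13
tcp_pos: [0.4278, 0.1773, 0.1864]
tcp_rot: [-1.439, -2.791, 0.002]
ft_force: [0.9, -0.4, -0.3]
grip_width: 0.003
finger_force: 53.3
time_s: 28.8
tcp_pos: [0.4909, 0.1784, 0.1858]
tcp_rot: [-2.2, -2.242, 0.002]
ft_force: [1.3, 0.5, -0.6]
grip_width: 0.0024
finger_force: 53.3
time_s: 29.47
tcp_pos: [0.487, 0.1787, 0.1864]
tcp_rot: [1.8, 1.838, 0.669]
ft_force: [-0.3, -0.2, 0.1]
grip_width: 0.0028
finger_force: 53.4
[[-0.021  0.766  0.643]
 [ 1.     0.016  0.013]
 [-0.     0.643 -0.766]]
tcp [0.487  0.1787 0.1864] yaw 1.592 SHIFT mm [ -0.6 -86.9 105.1] rows>= 3 L 3.3 
[ 0.43 -0.57  2.23 -0.35  0.86  0.56] 0.002835079878679766
```

```bash

python3 -m handwheel '[[[0,-0.0219,0.026,0,0,0],[0,-0.0219,0.026,0,0,0],[0,-0.0219,0.026,0,0,0],[0,-0.0140,0.0167,0,0,0],[0,-0.0070,0.0083,0,0,0],[0,0,0,0,0,0],[0,0,0,0,0,0]]]'
python3 -m handwheel '[[[0,-0.0026,0.0031,0,0,0],[0,-0.0013,0.0015,0,0,0],[0,0,0,0,0,0]]]'
python3 -m handwheel '[[[0,-0.0026,0.0031,0,0,0],[0,-0.0013,0.0015,0,0,0],[0,0,0,0,0,0]]]'
```

```text
time_s: 30.05
tcp_pos: [0.489, 0.1786, 0.0535]
tcp_rot: [1.8, 1.835, 0.67]
ft_force: [0.1, 0.3, 0.7]
grip_width: 0.0024
finger_force: 53.4
time_s: 30.3
tcp_pos: [0.4886, 0.1787, 0.0474]
tcp_rot: [1.799, 1.834, 0.672]
ft_force: [0.1, 0.3, -0.6]
grip_width: 0.0029
finger_force: 53.4
time_s: 30.55
tcp_pos: [0.488, 0.1785, 0.0402]
tcp_rot: [1.799, 1.835, 0.671]
ft_force: [0.4, -0.3, -0.7]
grip_width: 0.0025
finger_force: 53.4
```

```bash

python3 -m handwheel '[[[0,-0.0013,0.0015,0,0,0],[0,-0.0006,0.0008,0,0,0],[0,0,0,0,0,0]]]'
python3 -m handwheel '[[[0,0,0,0,0,0],[0,0,0,0,0,0],[0,0,0,0,0,0],[0,0,0,0,0,0]]]' -0.75
python3 -m handwheel '[[[0,0.002,-0.005,0,0,0],[0,0.003,-0.01,0,0,0],[0,0.005,-0.02,0,0,0],[0,0,-0.03,0,0,0],[0,0,-0.04,0,0,0],[0,0,-0.03,0,0,0],[0,0,0,6.7,0,0],[0,0,0,6.7,0,0]]]'
python3 -m handwheel '[[[0,0,0,6.7,0,0],[0,0,0,6.7,0,0],[0,0,0,6.7,0,0],[0,0,0,6.7,0,0],[0,0,0,0,0,0],[0,0,0,0,0,0]]]' -0.4
cat > sp.py <<'E'
from h import *
def spoon(z=.004):
    c=snap('wrist'); o=find('teaspoon','wrist',c,z,1)
    if not o: return
    m,x,y,t=o[0]
    w=pix2w(c,cv2.findNonZero(m).reshape(-1,2),z)[:,:2]
    e=np.array([np.cos(t),np.sin(t)]);n=np.array([-e[1],e[0]]);d=w-[x,y]
    for s in range(-60,65,10):
        k=abs(d@e-s/1e3)<.004; q=(d[k]@n)*1e3
        if len(q):print(s,np.round([q.min(),q.max()],1),end=' ')
    print()
    g=cv2.cvtColor(c['img'],cv2.COLOR_RGB2GRAY)
    v=np.array([g[tuple(np.int32(p)[::-1])] for p in w2pix(c,np.array([[x,y,z]+np.r_[e*i+n*j,0] for i in np.arange(-.065,.066,.01) for j in np.arange(-.010,.011,.004)]))]).reshape(-1,6)
    print('grey along axis (rows) across n (cols)\n',v)
    plan(x,y,.1,yaw())
E
python3 -c "
from sp import *
spoon()"
```

```text
time_s: 30.8
tcp_pos: [0.4882, 0.1786, 0.0374]
tcp_rot: [1.799, 1.835, 0.671]
ft_force: [-0.4, 0.3, -0.7]
grip_width: 0.0029
finger_force: 53.4
time_s: 31.13
tcp_pos: [0.4883, 0.1786, 0.0377]
tcp_rot: [1.799, 1.835, 0.672]
ft_force: [-0.3, 0.6, 0.4]
grip_width: 0.0107
finger_force: 0.0
time_s: 31.8
tcp_pos: [0.4086, 0.1784, 0.1513]
tcp_rot: [1.94, 1.985, 0.484]
ft_force: [-0.8, -0.0, -0.4]
grip_width: 0.0106
finger_force: 0.0
time_s: 32.3
tcp_pos: [0.4104, 0.1769, 0.1456]
tcp_rot: [2.199, 2.242, 0.001]
ft_force: [0.3, 0.4, 0.0]
grip_width: 0.0257
finger_force: 0.0
teaspoon conf 0.84 rect [408, 101, 44, 153] centre [0.5065 0.1843] size mm [132.7  27.3] long axis yaw 1.482 centroid [0.5043 0.1816]
-60 [-11.6  10.2] -50 [-13.4  13.1] -40 [-13.6  13.6] -30 [-11.9  12. ] -20 [-3.3  5.1] -10 [-2.5  3.9] 0 [-1.6  4.1] 10 [-2.2  6. ] 20 [-2.1  7.6] 30 [-2.   9.2] 40 [-1.6 10.5] 50 [-1.4 12. ] 60 [-1.1 13.6] 
grey along axis (rows) across n (cols)
 [[142 170 148 162 144 145]
 [157 163 174 168 164 159]
 [164 177 188 194 195 194]
 [183 189 218 222 213 205]
 [143 148 211 195  95  82]
 [140 140 225 133  87 108]
 [138 140 195 156  92 138]
 [138 140 189 186  90 104]
 [140 140 189 188 103 101]
 [141 137 185 189 152  86]
 [140 138 174 188 189  87]
 [139 140 186 191 191 117]
 [141 139 168 188 189 178]
 [138 140 137 157 187 132]]
tcp [0.4095 0.177  0.146 ] yaw 1.591 SHIFT mm [ 5.3 97.  46.3] rows>= 3 L 2.6 TURN z deg -0.0
```

```bash
python3 - <<'E'
from h import *
c=ctrl.camera('wrist'); T=np.eye(4);T[:3,:3]=R.from_rotvec([-.635,-3.074,.002]).as_matrix();T[:3,3]=[.4237,.1829,.1448]
c['world_from_camera']=T@c['hand_eye']; g=cv2.imread('pics/w11.png',0)
# bowl centre then: s=45 along yaw -.391
b=np.array([.4252,.1816])+.045*np.array([np.cos(-.391),np.sin(-.391)])
gr=lambda im,cc,b:np.array([[im[tuple(np.int32(w2pix(cc,[b[0]+i,b[1]+j,.006])[0])[::-1])] for j in np.arange(.012,-.013,-.006)] for i in np.arange(.012,-.013,-.006)])
print('face up ref (rows +x..-x, cols +y..-y)\n',gr(g,c,b))
c2=snap('wrist');g2=cv2.cvtColor(c2['img'],cv2.COLOR_RGB2GRAY)
b2=np.array([.5065,.1843])-.045*np.array([np.cos(1.482),np.sin(1.482)])
print(gr(g2,c2,b2))
E
python3 -m handwheel '[[[0,0.032,0,0,0,2.9],[0.0004,0.032,0.02,0,0,0],[-0.0015,0.0316,0.02,0,0,0],[0,0,0,0,0,0],[0,0,0,0,0,0]]]' -0.6
python3 -c "
from h import *
plan(.5051,.1793,.032,1.541);print(ctrl.read_state()['grip_width'])"
```

```text
face up ref (rows +x..-x, cols +y..-y)
 [[198 185 169 140 135]
 [216 205 175 150 135]
 [224 211 171 154 135]
 [202 191 165 154 137]
 [185 174 172 135 134]]
[[181 174 165 152 148]
 [191 186 173 159 158]
 [216 211 186 176 172]
 [210 202 194 178 162]
 [112 190 184 150 146]]
time_s: 32.92
tcp_pos: [0.505, 0.1745, 0.1047]
tcp_rot: [-2.255, -2.187, 0.003]
ft_force: [-1.6, -0.3, -0.4]
grip_width: 0.0171
finger_force: 0.0
tcp [0.505  0.1745 0.1047] yaw 1.540 SHIFT mm [ 4.9  0.1 72.7] rows>= 2 L 1.7 TURN z deg -0.1
0.017132675176408887
```

The shading matches the face-up reference, and the spoon is flat at (0.5065,0.184). Regrasp 4 mm higher.

```bash

python3 -m handwheel '[[[0.0049,0,0.03,0,0,0],[0,0,0.022,0,0,0],[0,0,0.012,0,0,0],[0,0,0.006,0,0,0],[0,0,0.002,0,0,0],[0,0,0,0,0,0],[0,0,0,0,0,0]]]'
python3 -m handwheel '[[[0,0,0,0,0,0],[0,0,0,0,0,0],[0,0,0,0,0,0],[0,0,0,0,0,0],[0,0,0,0,0,0]]]' -1
```

```text
time_s: 33.5
tcp_pos: [0.506, 0.1797, 0.0356]
tcp_rot: [2.254, 2.186, 0.003]
ft_force: [-0.1, -0.1, 0.4]
grip_width: 0.0168
finger_force: 0.0
time_s: 33.92
tcp_pos: [0.5066, 0.1798, 0.0368]
tcp_rot: [2.254, 2.186, 0.004]
ft_force: [-6.9, -2.9, 19.5]
grip_width: -0.0001
finger_force: 9.6
```

```bash

python3 -m handwheel '[[[0,0,-0.012,0,0,0],[0,0,-0.02,0,0,0],[0,0,-0.03,0,0,0],[0,0,0,0,0,0],[0,0,0,0,0,0]]]' -0.6
python3 -c "
from sp import *
spoon(.006)"
```

```text
time_s: 34.33
tcp_pos: [0.5066, 0.1798, 0.0988]
tcp_rot: [2.254, 2.186, 0.006]
ft_force: [-0.2, 0.0, -0.9]
grip_width: 0.0173
finger_force: 0.0
teaspoon conf 0.90 rect [300, 109, 34, 174] centre [0.5033 0.1853] size mm [132.3  24. ] long axis yaw -1.549 centroid [0.5054 0.1854]
-60 [-1.6 12. ] -50 [-1.7 11.1] -40 [-1.6 10. ] -30 [-1.6  8.8] -20 [-1.4  7.6] -10 [-1.1  6.4] 0 [-1.8  5.8] 10 [-2.   4.6] 20 [-3.   3.8] 30 [-12.   10.7] 40 [-10.  12.] 50 [-9.6 11.6] 60 [-10.1   8.1] 
grey along axis (rows) across n (cols)
 [[ 79  78  74  90 160 110]
 [110  81  88 117 160 161]
 [122 122  88 167 168 156]
 [124 119 111 165 166 128]
 [122 120 111 166 166 118]
 [123 116 111 164 156 124]
 [115 113  96 164 129 116]
 [116 118  95 177 125 120]
 [119  92 111 191 121 120]
 [ 69  76 170 180  87 119]
 [ 45 188 198 176 166 162]
 [ 43 170 171 157 152 148]
 [ 58 144 149 141 139 133]
 [109 142 135 159 125 128]]
tcp [0.5055 0.1795 0.0962] yaw 1.540 SHIFT mm [ 5.7 -2.4 -3.8] rows>= 1 L 0.2 TURN z deg -0.0
```

```bash

python3 -m handwheel '[[[0.0005,0,0.03,0,0,0],[0,0,0.02,0,0,0],[0,0,0.008,0,0,0],[0,0,0.004,0,0,0],[0,0,0.002,0,0,0],[0,0,0,0,0,0],[0,0,0,0,0,0],[0,0,0,0,0,0]]]'

```

```text
time_s: 35.1
tcp_pos: [0.5059, 0.1801, 0.0328]
tcp_rot: [2.255, 2.187, 0.001]
ft_force: [-2.0, -0.7, 3.5]
grip_width: 0.0171
finger_force: 2.1
```

A finger seems to touch the bowl's flank, which also explains the first jam at 16 mm. Shift 20 mm toward the handle and regrasp.

```bash

python3 -m handwheel '[[[0,0,-0.015,0,0,0],[0,0,-0.01,0,0,0],[0.021,0.0012,0,0,0,0],[0,0,0,0,0,0],[0,0,0.01,0,0,0],[0,0,0.008,0,0,0],[0,0,0.007,0,0,0],[0,0,0,0,0,0]]]' -0.55
python3 -m handwheel '[[[0,0,0.001,0,0,0],[0,0,0.001,0,0,0],[0,0,0,0,0,0],[0,0,0,0,0,0]]]'

```

```text
time_s: 35.77
tcp_pos: [0.5061, 0.2003, 0.0296]
tcp_rot: [-2.254, -2.186, 0.005]
ft_force: [-3.9, 0.7, 0.9]
grip_width: 0.0194
finger_force: 0.0
time_s: 36.1
tcp_pos: [0.5065, 0.2004, 0.0295]
tcp_rot: [-2.255, -2.186, 0.003]
ft_force: [-15.6, -4.6, 14.1]
grip_width: 0.0192
finger_force: 0.1
```

```bash

python3 -m handwheel '[[[0,0,-0.002,0,0,0],[0,0,0,0,0,0],[0,0,0,0,0,0]]]'
python3 -m handwheel '[[[0,0,-0.01,0,0,0],[0,0,0,0,0,0],[0,0,0,0,0,0]]]'
python3 -m handwheel '[[[0,0,-0.03,0,0,0],[0,0,-0.04,0,0,0],[0,0,-0.04,0,0,0],[0,0,-0.03,0,0,0],[0,0,0,0,0,0],[0,0,0,0,0,0]]]'
python3 -c "
from sp import *
spoon(.006)
c=snap('wrist');find('insert_tray','wrist',c,.073,1)
c=snap('scene');find('insert_tray','scene',c,.073,1)
c=snap('top');find('insert_tray','top',c,.073,1)"
```

```text
time_s: 36.35
tcp_pos: [0.5072, 0.2006, 0.0315]
tcp_rot: [-2.256, -2.187, 0.001]
ft_force: [-3.9, -1.4, 2.0]
grip_width: 0.0192
finger_force: 0.0
time_s: 36.6
tcp_pos: [0.5078, 0.2011, 0.0427]
tcp_rot: [2.255, 2.187, 0.002]
ft_force: [0.3, 0.1, -0.5]
grip_width: 0.0196
finger_force: 0.0
time_s: 37.1
tcp_pos: [0.508, 0.2012, 0.1838]
tcp_rot: [2.254, 2.186, 0.005]
ft_force: [0.5, 0.7, -1.2]
grip_width: 0.0191
finger_force: 0.0
insert_tray conf 0.59 rect [391, 102, 248, 242] centre [0.6488 0.1662] size mm [207.1 177.3] long axis yaw -1.556 centroid [0.6521 0.1853]
insert_tray conf 0.68 rect [187, 168, 98, 64] centre [0.6438 0.1671] size mm [205.8 177.9] long axis yaw -1.553 centroid [0.6356 0.1824]
insert_tray conf 0.82 rect [233, 109, 75, 64] centre [0.6495 0.1634] size mm [203.2 176.8] long axis yaw -1.541 centroid [0.6568 0.1315]
```

```bash
python3 -c "
from sp import *
c=snap('wrist');print([(round(q['conf'],2),q['rect']) for q in ctrl.regions_of('teaspoon','wrist')])
print(w2pix(c,[[.505,.14,.006],[.507,.25,.003]]))
spoon(.006)"
```

```text
[(0.88, [308.6, 126.8, 29.7, 127.0])]
[[322.16727693 237.43710943]
 [320.42687183 128.75620282]]
teaspoon conf 0.77 rect [309, 127, 26, 128] centre [0.508  0.1858] size mm [130.5  25.9] long axis yaw 1.540 centroid [0.5076 0.1808]
-60 [-9.9 10. ] -50 [-12.  12.] -40 [-12.9  12.9] -30 [-10.7   9.7] -20 [-3.6  2.5] -10 [-2.5  2.5] 0 [-2.5  3.4] 10 [-3.5  4.3] 20 [-3.4  5.2] 30 [-3.4  5.2] 40 [-4.3  5.2] 50 [-5.2  6.9] 60 [-5.2  6. ] 
grey along axis (rows) across n (cols)
 [[127 146 133 139 122 125]
 [137 139 145 150 142 137]
 [147 155 165 176 170 164]
 [161 165 183 210 184 176]
 [110  89 181 169  76  71]
 [121 124 189 137  97 120]
 [121 121 174 141 116 119]
 [115 117 168 157 118 112]
 [120 123 166 161  89 116]
 [122 121 167 165  82 114]
 [121 134 169 168  91 119]
 [120 143 171 167 139 116]
 [122 161 171 170 127 114]
 [121  97 158 153 113 115]]
tcp [0.5074 0.201  0.1819] yaw 1.540 SHIFT mm [-15.1   1.1  81.9] rows>= 2 L 2.0 TURN z deg -0.0
```

The handle was centred, so the sideways push (-15 N in x) must be the gripper body against the box front. I'll regrasp 5 mm farther from the box with a wider opening; the jaws will draw the handle in.

```bash

python3 -m handwheel '[[[0.002,-0.0055,0.04,0,0,0],[0,0,0.04,0,0,0],[0,0,0.04,0,0,0],[0,0,0.018,0,0,0],[0,0,0.008,0,0,0],[0,0,0.004,0,0,0],[0,0,0,0,0,0],[0,0,0,0,0,0]]]' -0.3
python3 -c "
from h import *
plan(.502,.202,.0295,1.54)"
```

```text
time_s: 38.37
tcp_pos: [0.5028, 0.2035, 0.0337]
tcp_rot: [2.255, 2.186, 0.003]
ft_force: [0.1, 1.2, -0.6]
grip_width: 0.0297
finger_force: 0.0
tcp [0.5028 0.2035 0.0337] yaw 1.540 SHIFT mm [-1.5 -0.8  4.2] rows>= 1 L 0.1 TURN z deg 0.0
```

```bash

python3 -m handwheel '[[[0,0,0.002,0,0,0],[0,0,0.001,0,0,0],[0,0,0,0,0,0]]]'
python3 -m handwheel '[[[0,0,0.001,0,0,0],[0,0,0,0,0,0],[0,0,0,0,0,0]]]'
```

```text
time_s: 38.62
tcp_pos: [0.5022, 0.2033, 0.0296]
tcp_rot: [2.255, 2.187, 0.001]
ft_force: [0.5, -1.0, 0.4]
grip_width: 0.0294
finger_force: 0.0
time_s: 38.87
tcp_pos: [0.502, 0.2032, 0.0282]
tcp_rot: [2.255, 2.187, 0.0]
ft_force: [0.1, -0.3, 0.7]
grip_width: 0.0295
finger_force: 0.1
```

```bash

python3 -m handwheel '[[[0,0,-0.001,0,0,0],[0,0,0,0,0,0],[0,0,0,0,0,0],[0,0,0,0,0,0]]]' -0.6
python3 -m handwheel '[[[0,0,0,0,0,0],[0,0,0,0,0,0],[0,0,0,0,0,0]]]' -0.75
```

```text
time_s: 39.2
tcp_pos: [0.502, 0.2031, 0.029]
tcp_rot: [2.255, 2.187, -0.0]
ft_force: [0.7, -0.4, 0.3]
grip_width: 0.0178
finger_force: 24.5
time_s: 39.45
tcp_pos: [0.502, 0.2031, 0.0291]
tcp_rot: [2.255, 2.187, 0.0]
ft_force: [-0.9, -0.7, 2.2]
grip_width: 0.015
finger_force: 58.3
```

```bash

python3 -m handwheel '[[[0,0,-0.0015,0,0,0],[0,0,0,0,0,0],[0,0,0,0,0,0]]]'
python3 -m handwheel '[[[0,0,-0.0015,0,0,0],[0,0,0,0,0,0],[0,0,0,0,0,0]]]'
python3 -m handwheel '[[[0,0,-0.0015,0,0,0],[0,0,0,0,0,0],[0,0,0,0,0,0]]]'
```

```text
time_s: 39.7
tcp_pos: [0.502, 0.2032, 0.0306]
tcp_rot: [2.255, 2.187, 0.0]
ft_force: [0.2, -0.8, 1.1]
grip_width: 0.0152
finger_force: 58.2
time_s: 39.95
tcp_pos: [0.502, 0.2032, 0.0321]
tcp_rot: [2.255, 2.187, 0.0]
ft_force: [0.1, -0.9, -1.1]
grip_width: 0.0154
finger_force: 58.2
time_s: 40.2
tcp_pos: [0.502, 0.2032, 0.0337]
tcp_rot: [2.255, 2.187, 0.0]
ft_force: [-0.2, 0.3, -0.2]
grip_width: 0.0152
finger_force: 58.2
```

Width holds at 15 mm while rising, so the spoon itself may be gripped. Lift and check.

```bash

python3 -m handwheel '[[[0,0,-0.01,0,0,0],[0,0,-0.02,0,0,0],[0,0,-0.03,0,0,0],[0,0,-0.03,0,0,0],[0,0,0,0,0,0],[0,0,0,0,0,0]]]'
python3 -c "
from sp import *
s=ctrl.read_state();print(s['finger_force'])
z=s['tcp_pos'][2]-.02
spoon(z); find('teaspoon','wrist',snap('wrist'),.005,1)"
```

```text
time_s: 40.7
tcp_pos: [0.5028, 0.2034, 0.126]
tcp_rot: [2.254, 2.186, 0.005]
ft_force: [-0.7, 0.2, -1.3]
grip_width: 0.0152
finger_force: 58.3
58.25229563517496
teaspoon conf 0.73 rect [302, 168, 45, 201] centre [0.5002 0.128 ] size mm [204.3  43.8] long axis yaw 1.565 centroid [0.5007 0.1299]
```

```bash
python3 -c "
from sp import *
z=ctrl.read_state()['tcp_pos'][2]-.022
spoon(z)
a=.02
p=np.array([.6478,.1662])+[-.038*np.cos(a),-.038*np.sin(a)]
print('near cell',p);plan(p[0],p[1],.19,np.pi/2+a)"
```

```text
teaspoon conf 0.77 rect [299, 164, 48, 206] centre [0.5019 0.1919] size mm [122.   26.9] long axis yaw 1.565 centroid [0.5025 0.193 ]
-60 [-12.8  12.1] -50 [-13.4  13.4] -40 [-13.4  12.6] -30 [-7.9  8.3] -20 [-4.2  2.3] -10 [-3.9  3.5] 0 [-4.1  3.2] 10 [-4.8  3.9] 20 [-6.   4.4] 30 [-6.6  4.8] 40 [-7.2  5.1] 50 [-7.4  5.7] 60 [-7.5  5.5] 
grey along axis (rows) across n (cols)
 [[ 33  34  29  25  27  20]
 [142 146 156 167 163 164]
 [157 166 192 217 177 174]
 [150 169 175 177 178 121]
 [ 91 126 193 121 128  51]
 [ 44 127 208 142 126  60]
 [ 26 128 192 140 129  60]
 [ 29 123 180 160 111  66]
 [ 28 117 170 163  86  87]
 [123 110 111 161 125 126]
 [124 112 115 117 120 121]
 [123 112 118 116 121 121]
 [124 120 120 116 122  81]
 [124 122 122 124 125  83]]
tcp [0.5016 0.203  0.1226] yaw 1.540 SHIFT mm [-11.1   0.7  22.6] rows>= 1 L 0.6 TURN z deg -0.0
near cell [0.6098076  0.16544005]
tcp [0.5016 0.203  0.1226] yaw 1.540 SHIFT mm [-34.3 109.2 -67.6] rows>= 3 L 3.2 TURN z deg -2.9
```

The spoon is held flat and face up. Carry it to the near cell.

```bash

python3 -m handwheel '[[[0,0,-0.035,0,0,-2.9],[0,0,-0.03,0,0,0],[-0.008,0.036,0,0,0,0],[-0.008,0.036,0,0,0,0],[-0.009,0.036,0,0,0,0],[0,0,0,0,0,0],[0,0,0,0,0,0]]]'
python3 -c "
from h import *
c=snap('wrist');find('insert_tray','wrist',c,.073,1)
a=.02
p=np.array([.6475,.1662])+[-.038*np.cos(a)-.015*np.sin(a),-.038*np.sin(a)+.015]
plan(p[0],p[1],.083,np.pi/2+a)"
```

```text
time_s: 41.58
tcp_pos: [0.6112, 0.1797, 0.1867]
tcp_rot: [-2.2, -2.241, 0.004]
ft_force: [-0.4, 0.0, -0.4]
grip_width: 0.0153
finger_force: 58.4
insert_tray conf 0.70 rect [253, 83, 243, 240] centre [0.6487 0.1662] size mm [205.6 176.2] long axis yaw -1.556 centroid [0.6533 0.1937]
tcp [0.6099 0.1804 0.1878] yaw 1.591 SHIFT mm [ 1.000e-01 -5.000e-01  1.048e+02] rows>= 3 L 2.5 TURN z deg -0.0
```

```bash

python3 -m handwheel '[[[0,0,0.03,0,0,0],[0,0,0.03,0,0,0],[0,0,0.02,0,0,0],[0,0,0.01,0,0,0],[0,0,0.006,0,0,0],[0,0,0.004,0,0,0],[0,0,0,0,0,0],[0,0,0,0,0,0]]]'
python3 -m handwheel '[[[0,0,0.002,0,0,0],[0,0,0,0,0,0],[0,0,0,0,0,0]]]'
```

```text
time_s: 42.35
tcp_pos: [0.6108, 0.1805, 0.0899]
tcp_rot: [2.198, 2.243, 0.002]
ft_force: [0.2, 0.0, 0.5]
grip_width: 0.0154
finger_force: 58.4
time_s: 42.6
tcp_pos: [0.6106, 0.1803, 0.087]
tcp_rot: [2.199, 2.243, 0.001]
ft_force: [0.7, -0.8, -0.3]
grip_width: 0.0151
finger_force: 58.4
```

```bash

python3 -m handwheel '[[[0,0,0.002,0,0,0],[0,0,0,0,0,0],[0,0,0,0,0,0]]]'
python3 -m handwheel '[[[0,0,0.0015,0,0,0],[0,0,0,0,0,0],[0,0,0,0,0,0]]]'
python3 -m handwheel '[[[0,0,0.0010,0,0,0],[0,0,0,0,0,0],[0,0,0,0,0,0]]]'
```

```text
time_s: 42.85
tcp_pos: [0.6104, 0.1803, 0.0844]
tcp_rot: [-2.199, -2.243, 0.0]
ft_force: [-0.5, 0.0, 0.3]
grip_width: 0.0152
finger_force: 58.4
time_s: 43.1
tcp_pos: [0.6104, 0.1803, 0.0829]
tcp_rot: [-2.199, -2.243, 0.0]
ft_force: [-0.3, 0.0, -0.6]
grip_width: 0.015
finger_force: 58.4
time_s: 43.35
tcp_pos: [0.6104, 0.1803, 0.082]
tcp_rot: [2.199, 2.243, -0.0]
ft_force: [-0.6, -0.0, 0.1]
grip_width: 0.015
finger_force: 58.4
```

```bash

python3 -m handwheel '[[[0,0,0.0005,0,0,0],[0,0,0,0,0,0],[0,0,0,0,0,0]]]'
python3 -m handwheel '[[[0,0,0,0,0,0],[0,0,0,0,0,0],[0,0,0,0,0,0],[0,0,0,0,0,0]]]' -0.4
python3 -m handwheel '[[[0,0,-0.005,0,0,0],[0,0,-0.01,0,0,0],[0,0,-0.03,0,0,0],[0,0,-0.04,0,0,0],[0,0,-0.04,0,0,0],[0,0,-0.04,0,0,0],[0,0,-0.02,0,0,0],[0,0,0,0,0,0]]]'
python3 -c "
from sp import *
spoon(.057);c=snap('wrist');find('insert_tray','wrist',c,.073,1)
plan(.407,-.307,.26,0)"
```

```text
time_s: 43.6
tcp_pos: [0.6105, 0.1803, 0.0817]
tcp_rot: [2.199, 2.243, 0.0]
ft_force: [-0.2, -0.1, 1.4]
grip_width: 0.015
finger_force: 59.2
time_s: 43.93
tcp_pos: [0.6104, 0.1803, 0.0815]
tcp_rot: [2.199, 2.243, -0.0]
ft_force: [-0.6, -0.5, 0.2]
grip_width: 0.0259
finger_force: 0.0
time_s: 44.6
tcp_pos: [0.6114, 0.1806, 0.2741]
tcp_rot: [2.196, 2.24, 0.012]
ft_force: [0.7, -0.6, 0.4]
grip_width: 0.0257
finger_force: 0.0
teaspoon conf 0.78 rect [308, 125, 24, 115] centre [0.6089 0.1622] size mm [132.4  26.6] long axis yaw -1.474 centroid [0.6121 0.1582]
-60 [-0.9 13.3] -50 [-1.3 12.6] -40 [-0.4 10.8] -30 [-0.3 10.1] -20 [0.1 9.3] -10 [0.2 8. ] 0 [-0.1  7.7] 10 [0.  5.8] 20 [-3.5  5.8] 30 [-11.2  11.9] 40 [-13.3  12.8] 50 [-12.5  13.2] 60 [-9.8 11.4] 
grey along axis (rows) across n (cols)
 [[200 197 198 151 146 146]
 [197 201 199 155 171 171]
 [199 201 197 158 169 169]
 [201 202 196 159 170 162]
 [202 200 198 157 168 171]
 [204 202 203 151 169 196]
 [204 203 158 150 167 200]
 [204 204 200 167 174 204]
 [203 204 146 184 181 204]
 [159 123 138 176 179 125]
 [162 177 203 199 174 164]
 [164 165 171 168 157 149]
 [186 140 149 149 143 140]
 [209 207 157 151 164 207]]
tcp [0.6105 0.1804 0.2682] yaw 1.591 SHIFT mm [-18.2  -2.4 168.2] rows>= 5 L 4.1 TURN z deg -0.0
insert_tray conf 0.59 rect [269, 86, 183, 192] centre [0.6484 0.166 ] size mm [207.1 178.7] long axis yaw -1.553 centroid [0.6504 0.1802]
tcp [0.6101 0.1802 0.2657] yaw 1.591 SHIFT mm [-483.1 -212.8    6.2] rows>= 12 L 12.7 TURN z deg 91.1
```

The spoon lies flat and face up in the near cell (offset x -38, y -4 mm), and the tray is undisturbed. Now the dip pot.

```bash

python3 -m handwheel '[[[0,0,0,0,0,7],[0,0,0,0,0,7],[0,0,0,0,0,7],[0,0,0,0,0,7],[0,0,0,0,0,7],[0,0,0,0,0,7],[0,0,0,0,0,7]]]' 0.5
python3 -m handwheel '[[[0,0,0,0,0,7],[0,0,0,0,0,7],[0,0,0,0,0,7],[0,0,0,0,0,7],[0,0,0,0,0,7],[0,0,0,0,0,7],[0,0,0,0,0,0],[0,0,0,0,0,0]]]'
python3 -m handwheel '[[[-0.0156,0.0375,0,0,0,0],[-0.0156,0.0375,0,0,0,0],[-0.0156,0.0375,0,0,0,0],[-0.0156,0.0375,0,0,0,0],[-0.0156,0.0375,0,0,0,0],[-0.0156,0.0375,0,0,0,0],[-0.0156,0.0375,0,0,0,0]]]'
python3 -m handwheel '[[[-0.0156,0.0375,0,0,0,0],[-0.0156,0.0375,0,0,0,0],[-0.0156,0.0375,0,0,0,0],[-0.0156,0.0375,0,0,0,0],[-0.0156,0.0375,0,0,0,0],[-0.0156,0.0375,0,0,0,0],[0,0,0,0,0,0],[0,0,0,0,0,0]]]'
python3 - <<'E'
from h import *
c=snap('wrist','w20.png')
o=find('dip_pot','wrist',c,.029,2)
plan(o[0][1],o[0][2],.031,0)
E
```

```text
time_s: 45.38
tcp_pos: [0.6101, 0.1802, 0.265]
tcp_rot: [-2.935, -1.12, 0.004]
ft_force: [-0.3, 0.1, -0.7]
grip_width: 0.064
finger_force: 0.0
time_s: 46.05
tcp_pos: [0.6102, 0.1803, 0.2654]
tcp_rot: [3.141, 0.01, -0.002]
ft_force: [0.8, -0.7, 1.1]
grip_width: 0.0639
finger_force: 0.0
time_s: 46.63
tcp_pos: [0.5006, -0.0838, 0.2662]
tcp_rot: [-3.142, -0.012, 0.0]
ft_force: [0.3, -0.4, 0.4]
grip_width: 0.0641
finger_force: 0.0
time_s: 47.3
tcp_pos: [0.4078, -0.3092, 0.2659]
tcp_rot: [-3.141, -0.005, 0.001]
ft_force: [-0.0, 0.6, -0.9]
grip_width: 0.0638
finger_force: 0.0
dip_pot conf 0.79 rect [308, 155, 34, 39] centre [ 0.406 -0.311] size mm [39.9 38.4] long axis yaw -0.811 centroid [ 0.4058 -0.3112]
dip_pot conf 0.22 rect [0, 133, 34, 42] centre [0.4176 0.0432] size mm [55.2 33.7] long axis yaw -0.326 centroid [0.4231 0.0442]
tcp [ 0.4089 -0.3074  0.2662] yaw 0.005 SHIFT mm [ -2.8   3.7 235.2] rows>= 6 L 5.6 TURN z deg 0.3
```

```bash

python3 -m handwheel '[[[-0.0028,0.0036,0.036,0,0,0],[0,0,0.04,0,0,0],[0,0,0.04,0,0,0],[0,0,0.04,0,0,0],[0,0,0.036,0,0,0],[0,0,0.025,0,0,0],[0,0,0.012,0,0,0],[0,0,0.004,0,0,0]]]'
python3 -m handwheel '[[[0,0,0,0,0,0],[0,0,0,0,0,0],[0,0,0,0,0,0],[0,0,0,0,0,0],[0,0,0,0,0,0],[0,0,0,0,0,0],[0,0,0,0,0,0],[0,0,0,0,0,0]]]' -1
python3 -m handwheel '[[[0,0,-0.02,0,0,0],[0,0,-0.03,0,0,0],[0,0,-0.04,0,0,0],[0,0,-0.04,0,0,0],[0,0,-0.04,0,0,0],[0,0,-0.04,0,0,0],[0,0,0,0,0,0],[0,0,0,0,0,0]]]'
python3 - <<'E'
from h import *
s=ctrl.read_state();c=snap('wrist')
o=find('dip_pot','wrist',c,s['tcp_pos'][2]-.005,1)
a=.02;Rm=np.array([[np.cos(a),-np.sin(a)],[np.sin(a),np.cos(a)]])
p=np.array([.6478,.1662])+Rm@[.040,0]
print(p);plan(p[0],p[1],.22,a)
E
```

```text
time_s: 48.07
tcp_pos: [0.406, -0.3098, 0.0317]
tcp_rot: [-3.14, -0.008, 0.003]
ft_force: [-0.3, 0.9, 0.7]
grip_width: 0.064
finger_force: 0.0
time_s: 48.73
tcp_pos: [0.407, -0.3118, 0.0357]
tcp_rot: [3.14, 0.004, 0.004]
ft_force: [0.5, 3.1, 7.8]
grip_width: 0.0356
finger_force: 59.6
time_s: 49.4
tcp_pos: [0.4066, -0.3118, 0.2472]
tcp_rot: [3.138, 0.004, 0.007]
ft_force: [-0.1, -0.2, -1.6]
grip_width: 0.0361
finger_force: 59.9
dip_pot conf 0.92 rect [286, 235, 78, 96] centre [ 0.408  -0.3135] size mm [52.5 35.6] long axis yaw -0.030 centroid [ 0.4099 -0.3134]
[0.687792   0.16699995]
tcp [ 0.4059 -0.3112  0.2435] yaw 0.003 SHIFT mm [ 283.1 -477.5   23.4] rows>= 12 L 13.3 TURN z deg -1.0
```

```bash

python3 -m handwheel '[[[0.02,-0.034,0,0,0,0],[0.02,-0.034,0,0,0,0],[0.02,-0.034,0,0,0,0],[0.02,-0.034,0,0,0,0],[0.02,-0.034,0,0,0,0],[0.02,-0.034,0,0,0,0],[0.02,-0.034,0,0,0,0]]]'
python3 -m handwheel '[[[0.02,-0.034,0,0,0,0],[0.02,-0.034,0,0,0,0],[0.02,-0.034,0,0,0,0],[0.02,-0.034,0,0,0,0],[0.02,-0.034,0,0,0,0],[0.02,-0.034,0,0,0,0],[0.02,-0.034,0,0,0,-1],[0,0,0,0,0,0]]]'
python3 -m handwheel '[[[0.003,-0.001,0.02,0,0,0],[0,0,0.02,0,0,0],[0,0,0,0,0,0],[0,0,0,0,0,0]]]'
python3 - <<'E'
from h import *
plan(.6878,.167,.096,.02)
E
```

```text
time_s: 50.08
tcp_pos: [0.5456, -0.0709, 0.2421]
tcp_rot: [-3.141, -0.004, 0.003]
ft_force: [1.1, 0.1, 0.9]
grip_width: 0.0363
finger_force: 60.0
time_s: 50.75
tcp_pos: [0.6861, 0.1705, 0.2401]
tcp_rot: [-3.141, -0.038, 0.006]
ft_force: [-0.1, -0.7, -0.0]
grip_width: 0.0361
finger_force: 60.0
time_s: 51.08
tcp_pos: [0.6871, 0.1663, 0.2015]
tcp_rot: [3.141, 0.031, -0.006]
ft_force: [0.8, -0.9, -0.3]
grip_width: 0.036
finger_force: 60.0
tcp [0.6871 0.1663 0.2015] yaw 0.020 SHIFT mm [  1.1  -0.8 105.5] rows>= 3 L 2.5 TURN z deg -0.0
```

```bash

python3 -m handwheel '[[[0,0,0.03,0,0,0],[0,0,0.03,0,0,0],[0,0,0.02,0,0,0],[0,0,0.012,0,0,0],[0,0,0.008,0,0,0],[0,0,0.004,0,0,0],[0,0,0,0,0,0],[0,0,0,0,0,0]]]'
python3 -m handwheel '[[[0,0,0.003,0,0,0],[0,0,0.001,0,0,0],[0,0,0,0,0,0],[0,0,0,0,0,0]]]'
python3 -m handwheel '[[[0,0,0.002,0,0,0],[0,0,0,0,0,0],[0,0,0,0,0,0]]]'
```

```text
time_s: 51.75
tcp_pos: [0.6884, 0.1665, 0.101]
tcp_rot: [-3.141, -0.031, -0.003]
ft_force: [-0.1, 0.2, -0.4]
grip_width: 0.0361
finger_force: 60.0
time_s: 52.08
tcp_pos: [0.6879, 0.1665, 0.0958]
tcp_rot: [3.141, 0.031, 0.001]
ft_force: [0.8, 0.3, 0.8]
grip_width: 0.036
finger_force: 60.0
time_s: 52.33
tcp_pos: [0.6878, 0.1664, 0.0934]
tcp_rot: [3.141, 0.031, -0.0]
ft_force: [-0.3, -0.7, -0.4]
grip_width: 0.0358
finger_force: 60.0
```

```bash

python3 -m handwheel '[[[0,0,0.002,0,0,0],[0,0,0,0,0,0],[0,0,0,0,0,0]]]'
python3 -m handwheel '[[[0,0,0.0015,0,0,0],[0,0,0,0,0,0],[0,0,0,0,0,0]]]'
python3 -m handwheel '[[[0,0,0.0015,0,0,0],[0,0,0,0,0,0],[0,0,0,0,0,0]]]'
```

```text
time_s: 52.58
tcp_pos: [0.6878, 0.1664, 0.0914]
tcp_rot: [3.141, 0.031, -0.0]
ft_force: [-0.5, -0.3, 0.1]
grip_width: 0.0355
finger_force: 60.0
time_s: 52.83
tcp_pos: [0.6878, 0.1664, 0.0899]
tcp_rot: [3.141, 0.031, -0.0]
ft_force: [-0.4, 0.8, -0.8]
grip_width: 0.0363
finger_force: 60.0
time_s: 53.08
tcp_pos: [0.6879, 0.1664, 0.0885]
tcp_rot: [3.141, 0.031, 0.0]
ft_force: [-0.3, -0.3, -0.6]
grip_width: 0.0363
finger_force: 60.0
```

```bash

python3 -m handwheel '[[[0,0,0.001,0,0,0],[0,0,0,0,0,0],[0,0,0,0,0,0]]]'
python3 -m handwheel '[[[0,0,0,0,0,0],[0,0,0,0,0,0],[0,0,0,0,0,0],[0,0,0,0,0,0]]]' 0.2
python3 -m handwheel '[[[0,0,-0.005,0,0,0],[0,0,-0.02,0,0,0],[0,0,-0.04,0,0,0],[0,0,-0.04,0,0,0],[0,0,-0.04,0,0,0],[0,0,-0.04,0,0,0],[0,0,-0.02,0,0,0],[0,0,0,0,0,0]]]'
python3 -m handwheel '[[[-0.03,0,0,0,0,0],[-0.03,0,0,0,0,0],[-0.03,0,0,0,0,0],[0,0,0,0,0,0],[0,0,0,0,0,0]]]'
python3 - <<'E'
from h import *
c=snap('wrist','w21.png')
t=find('insert_tray','wrist',c,.073,1);d=find('dip_pot','wrist',c,.082,2);s=find('teaspoon','wrist',c,.057,1)
a=.02;Rm=np.array([[np.cos(a),np.sin(a)],[-np.sin(a),np.cos(a)]])
for o in (d,s):
    if o: print(Rm@(np.array(o[0][1:3])-t[0][1:3]))
c=snap('scene');find('insert_tray','scene',c,.073,1);find('dip_pot','scene',c,.082,1)
find('tall_round_pot','scene',c,.062,1);find('tall_oblong_pot','scene',c,.062,1)
E
```

```text
time_s: 53.33
tcp_pos: [0.6881, 0.1665, 0.0884]
tcp_rot: [-3.141, -0.031, -0.001]
ft_force: [-2.3, -1.5, 5.6]
grip_width: 0.0361
finger_force: 60.4
time_s: 53.67
tcp_pos: [0.6878, 0.1664, 0.0874]
tcp_rot: [3.141, 0.031, -0.0]
ft_force: [0.0, -0.0, -0.3]
grip_width: 0.0511
finger_force: 0.0
time_s: 54.33
tcp_pos: [0.6886, 0.1666, 0.2997]
tcp_rot: [-3.14, -0.031, -0.013]
ft_force: [-0.0, 0.1, -0.6]
grip_width: 0.0514
finger_force: 0.0
time_s: 54.75
tcp_pos: [0.597, 0.1647, 0.2931]
tcp_rot: [-3.141, -0.032, -0.002]
ft_force: [-0.1, 1.1, 1.5]
grip_width: 0.0504
finger_force: 0.0
insert_tray conf 0.72 rect [219, 35, 207, 171] centre [0.6486 0.1664] size mm [208.2 177.1] long axis yaw -1.551 centroid [0.6565 0.1672]
dip_pot conf 0.90 rect [307, 64, 38, 52] centre [0.6852 0.1666] size mm [45.2 39.1] long axis yaw -0.647 centroid [0.686 0.165]
teaspoon conf 0.77 rect [268, 144, 111, 20] centre [0.613  0.1632] size mm [128.   24.2] long axis yaw -1.551 centroid [0.6124 0.1524]
[ 0.03660128 -0.00051425]
[-0.03569448 -0.00255318]
insert_tray conf 0.72 rect [186, 170, 99, 63] centre [0.6455 0.1674] size mm [206.3 177.8] long axis yaw -1.541 centroid [0.6407 0.173 ]
dip_pot conf 0.74 rect [220, 183, 14, 14] centre [0.6794 0.1693] size mm [45.2 39.8] long axis yaw 0.068 centroid [0.6789 0.1701]
tall_round_pot conf 0.89 rect [306, 226, 24, 36] centre [0.3987 0.0825] size mm [92.2 52.8] long axis yaw -0.599 centroid [0.3997 0.0821]
tall_oblong_pot conf 0.69 rect [376, 181, 29, 35] centre [ 0.4161 -0.1593] size mm [130.9  74.4] long axis yaw -0.723 centroid [ 0.4181 -0.1571]
```

Everything checks out: the tray is seated, the spoon and dip pot are in opposite cells, and the gripper is clear. Handing in.

```bash
python3 -c "
from workcell import ctrl
print(ctrl.finish_job())"
```

```text
the job is handed in; nothing more can be done
None
```

The lunch box is packed and handed in at about 55 s; my final camera checks agreed with the goal, but the hand-in gave no verdict, and I viewed 16 pictures, over the limit of 14.

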